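# Swing check of a pendulum angle gauge on a domed rest stud

### The job

Do the swing check of the pipe-layers' pendulum angle gauge: take the dome-headed stud from the wooden rack, seat it fully home and upright in the socket of the iron rest block and let it go. Then pick up the angle gauge by its handle, stand the middle of its foot level on the stud's dome so that the pointer comes to rest at upright zero, and from there rock it over on the dome until the swinging pointer settles on the index clip on its rim. Finish while still holding the gauge there, its foot resting on the stud and the pointer steady on the clip; leave the flat-headed stud and the other things on the bench alone.

Things in the scene. Friction and masses are not known exactly. Their poses are not given: they have to be found in the camera images.
- rest_block: Fixed cast-iron rest block: base plate 110 x 90 x 10 mm with a round boss in the middle, 43 to 51 mm across, whose rim is 46 mm above the bench. Origin: centre of its underside, z up.
- socket_mouth (a point): Centre of the mouth of the tapered socket in the boss, 46 mm above the bench. The bore is 30 mm across at the mouth, narrows to 23 mm, is 36 mm deep and opens straight up. The dome-headed stud drops in until its flange sits on the rim, with about 2 mm of side clearance.
- dome_stud: Steel rest stud with a rounded, worn, lumpy dome head, 180 g. Origin: on its axis at the flange's underside, z up. Below: a taper 34 mm long, 26 mm across at the flange, 20 at the tip; flange 38 mm across, 6 thick; head 24 mm across, straight-sided from 6 to 29 mm above the origin, dome top at 39 mm. Starts upright in one of the rack's holes, origin 42 mm above the bench.
- stud_top (a point): Highest point of the dome of the dome-headed stud, 39 mm above its origin. The dome is close to a ball of 10.5 mm radius centred 10.5 mm below this point, with a lower lump (about 1.3 mm lower) beside it. The push of the foot on it eases by 2 to 3 N in a few seconds as the gauge creeps in the grip: 5 to 10 N lasts.
- flat_stud: The other stud in the rack, alike but with a flat head 36 mm above the flange's underside. Bystander. Origin as on the dome-headed stud.
- rack: Fixed wooden rack, 75 (its x) x 150 (its y) x 42 mm high, with two holes 38 mm either side of its centre along its y axis, where the two studs stand, either way round. Origin: centre of its underside.
- angle_gauge: Pendulum angle gauge, 0.5 kg, upright on the bench. Origin: centre of its foot's flat underside; z up, x = dial axis (same face at +x and -x), y along the foot. Foot 44 (x) x 130 (y) x 14 mm; dial 100 mm across, 20 to 30 thick, centre 60 mm up; handle bar 30 mm thick (x), 64 long (y), from 118 to 146 mm up, on two posts at its ends: grip it across its 30 mm.
- pointer (a joint): Angle of the gauge's pointer about the gauge's x axis (right-handed), rad; 0 = needle at the dial's top, along the gauge's z. It hangs free: a weight below the pivot keeps the needle straight up, swinging some 2.5 times a second and settling in 1 to 2 s. Turning the gauge by -a about its own x axis makes it read +a.
- pointer_tip (a point): A point on the pointer's line 45 mm above the dial's centre, in the dial's mid-plane: the place the needle's tip points to.
- index (a joint): Angle of the brass index clip on the dial's rim about the gauge's x axis, on the pointer's scale, rad; set between 0.17 and 0.40 and stiff, so it stays put on the gauge. The needle is on the clip when both joints read the same; the clip is 6 mm wide.
- index_mark (a point): The point of the index clip 45 mm from the dial's centre, in the dial's mid-plane.
- manifold: Fixed brass test manifold in the iron frame of the test line clamp, base 300 (x) x 150 (y) mm, 168 mm high; its lever lies level about 146 mm above the bench and reaches 350 mm to -x from the origin. Origin: centre of the underside. Bystander.
- pressure_gauge: Blue pressure gauge lying on its back, 100 mm across, 36 mm high, with a brass stem at -x. Bystander. Origin: centre of the underside.
- bleed_valve: Polished steel bleed valve standing upright, 40 mm across its base, 76 mm high with a T-bar on top. Bystander. Origin: centre of the underside.
Things that resemble listed ones, but are neither listed nor needed, are in the scene too. Leave any orange or red look-alike of the angle_gauge alone.

How it is judged:
By the outcome, as a careful person would: the job done as asked, in the order asked, and still so for the second after the job is handed in, while the arm keeps its last pose, push and grip.
It also fails if it takes over 64 s, if anything falls off the work surface, if the arm or the gripper's body presses on something with over 40 N, if the wrist force passes 120 N, or if a joint passes its speed limit or range.

### The arm

A 6-joint arm with a two-finger parallel gripper is mounted at the origin on the work surface. World frame = base frame: x ahead of the robot, y to its left, z up, the work surface at z = 0. Lengths are in mm, angles in degrees, forces in N, time in s.
With the tool pointing down it reaches from about 400 to 925 mm from the base axis. Payload 12.5 kg.
Tool frame: the origin (TCP) lies on the centre line of the jaws, within the pads' length; the fingertips stand 8 mm ahead of it and the grasp point (between the pads) lies 11 mm behind it (env.tcp_to_tips is the distance from the TCP to the fingertips, in mm); z points along the fingers, x is the direction in which the jaws open and shut, and the axes are right-handed (so a half turn about z gives the same grasp; the last joint's range is limited). The gripper opens to 95 mm and grips with 3 to 60 N. Pads are 20 mm wide; open, the fingers measure 119 mm over their backs; the gripper's body (75 mm by 180 mm) begins 59 mm behind the grasp point.
Start: joints at [-69.649, 28.126, 89.318, -0, 62.55, -6.05], TCP at [277.94, -559.817, 222.661] pointing down, gripper open.
Joint ranges: [-177.58, 177.58], [-47.91, 125.51], [2.72, 160], [-65.01, 245.01], [3.68, 167.84], [-153.87, 153.87]. Speed limits (degrees/s): [127.2, 127.2, 159.86, 180, 180, 180].

### API

Orientations are given as a 3x3 rotation matrix whose columns are the frame's x, y, z axes.
In Python, from workcell import env gives the robot as it stands. The module is installed in compiled form; this text tells all that it offers.
- The arm moves only by the tool play_rows, never from a script. Its argument "targets" is a list of rows, each an object with "jaw": the closure in counts, from 0 (fully open) to 255 (shut); "offset": the shift along the tool's x, y, z in m, a list of three; "roll": the turn about the tool's z in rad. A call has 1 to 20 rows; each row is the pose to reach, as a shift and turn from the pose measured when the call began, along the tool's axes at that moment; what a row does not reach only later rows make up. A row lasts 1/10 s, in which the tool goes at most 50 mm and 8.59 degrees, less where a joint would pass 70% of its speed; a pose out of reach is approached as far as the arm can. A call with a gripper value outside its range is refused whole. The fingers move at their own pace and stop on an object; the grip force is fixed at half the most. Time passes only in rows, so rows that repeat a pose let the fingers close. It gives the time, the measured TCP pose, the force and the opening at its end, in the units of the state.
- env.observe(): the state, without advancing time (a new reading comes with each control period).
- env.camera(name): name is "scene" or "top"; returns a dict with "pixels" (400x640x3 uint8, blue, green, red), "depth" (400x640 float32, mm along the optical axis (not along the pixel's ray), 0 where there is no reading), "fov_y" (degrees; the focal length in pixels is half the picture's height over the tangent of half this angle, whatever the lens; pixels are square), "cx", "cy" (the principal point, pixels), "k1" (the pictures are not rectified: a ray, as slopes to the right and down, at radius r is drawn at 1 + k1 r^2 times it, then the intrinsics apply), "view" (4x4, takes a point from world to camera coordinates). Camera axes: x right, y down, z forward; pixel columns grow to the right and rows downward; lengths in mm; the calibration is good to about 2 mm. A picture is of the moment at which its call begins.
- env.job_done(): hands the job in, once; it reports no verdict.
Trained networks look in the newest picture that a camera, given by its name, has taken for a name from the list of things; names that differ only in an ending like _2 or _b are one class to them, and where a whole thing is asked for, a point or a joint stands for the part that bears it (a point fixed in the world has none). Each returns a list of dicts, best first, with "confidence" (0 to 1); they miss things now and then, are a little off and sometimes report something else, mostly with a low value. They report only what shows in the picture. A call takes as long as a camera call. They do not tell look-alikes from the thing itself.
- env.spot_in(thing, camera): "location" ([x, y, z] in mm, in world coordinates, good to about 4 mm: the middle of the surface that is visible of it).
The state is a dict: "t": time; "joint_positions": joint angles; "qvel": joint speeds; "effort": joint torques, N m; "eef_pos": TCP position; "tool_rot": TCP orientation; "contact_force": force on the tool from outside, world axes, zero at the start; "torque": the same for the moment, N m; "width": finger opening in mm.
Only numpy, scipy, OpenCV 4.12 (cv2) and the standard library are available. Lean on these libraries where they do the work, as an engineer would, in place of code of your own. Each camera call takes 0.05 s, during which the arm holds its last target.

## Working session

There is one attempt and no reset: what is moved stays moved. The work goes in short steps, Python scripts to look and compute and a tool call to move; the robot and the scene stay as the last step left them, time stands still between calls to the robot, and variables do not carry over. Pictures are saved under pics/ and viewed, and the job is handed in when it is done.

Besides the shell and the picture viewer there is one more tool, called as name(argument=value, ...), one argument or row to a line, values as JSON. play_rows: Moves the arm, as the interface text tells. Its arguments: {"type":"object","properties":{"targets":{"type":"array"}},"required":["targets"]}

```bash
mkdir -p pics
cat > h.py <<'E'
import numpy as np, cv2
from workcell import env
def cam(name):
    return env.camera(name)
def K(c):
    f=200/np.tan(np.radians(c['fov_y']/2)); return f
def unproj(c,u,v,d=None):
    f=K(c); x=(u-c['cx'])/f; y=(v-c['cy'])/f
    rd=np.hypot(x,y); r=rd
    for _ in range(20): r=rd/(1+c['k1']*r*r)
    s=r/rd if rd>0 else 1
    if d is None: d=c['depth'][int(round(v)),int(round(u))]
    p=np.array([x*s*d,y*s*d,d,1.0])
    return (np.linalg.inv(np.array(c['view']))@p)[:3]
def proj(c,P):
    p=(np.array(c['view'])@np.append(P,1))[:3]; x,y=p[0]/p[2],p[1]/p[2]
    k=1+c['k1']*(x*x+y*y); f=K(c); return np.array([x*k*f+c['cx'],y*k*f+c['cy']])
def cloud(c):
    f=K(c); v,u=np.mgrid[0:400,0:640]; x=(u-c['cx'])/f; y=(v-c['cy'])/f
    rd=np.hypot(x,y); r=rd.copy()
    for _ in range(20): r=rd/(1+c['k1']*r*r)
    s=np.where(rd>0,r/np.maximum(rd,1e-9),1); d=c['depth']
    P=np.stack([x*s*d,y*s*d,d,np.ones_like(d)],-1)
    W=(P@np.linalg.inv(np.array(c['view'])).T)[...,:3]
    W[d==0]=np.nan
    return W
E
python3 - <<'E'
from h import *
import pickle
for n in ['scene','top']:
    c=cam(n); cv2.imwrite(f'pics/{n}0.png',c['pixels']); pickle.dump(c,open(f'{n}0.pkl','wb'))
    print(n,c['fov_y'],c['cx'],c['cy'],c['k1'],np.linalg.inv(c['view'])[:3].round(2).tolist())
    for t in ['rest_block','socket_mouth','dome_stud','stud_top','flat_stud','rack','angle_gauge','pointer','index','pointer_tip','index_mark','manifold','pressure_gauge','bleed_valve']:
        try: 
            for r in env.spot_in(t,n)[:3]: print(t,np.round(r['location'],1),round(r['confidence'],2),proj(c,r['location']).round())
        except Exception as e: print(t,e)
print(env.observe(), env.tcp_to_tips)
E
```

```text
scene 57.59766480486944 320.8212742866517 200.44148002372592 -0.050205510430924624 [[-0.73, 0.51, -0.45, 1000.53], [0.68, 0.55, -0.49, 369.58], [-0.01, -0.66, -0.75, 725.96]]
rest_block [507.2  13.6   9.4] 0.85 [369. 212.]
rest_block [489.7 293.1  55.2] 0.37 [473. 267.]
socket_mouth [504.6  14.8  10.9] 0.72 [370. 211.]
dome_stud [491.7 294.7  55.4] 0.66 [473. 268.]
stud_top [496.1 294.7  54.5] 0.66 [472. 270.]
flat_stud [497.6 226.1  52.8] 0.76 [445. 251.]
rack [511.9 266.9  42.9] 0.89 [455. 269.]
angle_gauge [ 630.7 -217.    67.4] 0.96 [273. 173.]
angle_gauge [ 476.  -237.1   63.5] 0.8 [312. 144.]
angle_gauge [ 776.4 -320.3   70.6] 0.77 [203. 179.]
pointer [ 479.1 -239.3   42.4] 0.52 [311. 150.]
pointer [ 637.2 -231.7   41.5] 0.41 [268. 178.]
manifold [ 532.2 -451.2   75.4] 0.77 [251. 116.]
pressure_gauge [724.3 154.5  34.4] 0.91 [350. 298.]
bleed_valve [ 702.  -104.5   34. ] 0.6 [279. 220.]
top 49.17608522885585 312.0879221429022 195.5483921937009 -0.12227808450084851 [[0.0, -0.98, 0.19, 339.11], [-1.0, -0.0, -0.0, -76.77], [0.0, -0.19, -0.98, 1403.49]]
rest_block [489.6   2.8  10.
[... 556 characters left out ...]
28851372e-03,
        6.25498388e+01, -6.05047516e+00]), 'qvel': array([ 0.01962629,  0.06324212,  0.03724322, -0.05544183, -0.0126991 ,
       -0.05334682]), 'effort': array([ 8.68685656e-04, -6.12461042e+01, -2.58429497e+01,  6.93498203e-02,
        4.45882429e-02, -7.60791835e-06]), 'eef_pos': array([ 277.96106863, -559.80281309,  222.67137083]), 'tool_rot': array([[ 4.44715249e-01, -8.95672009e-01,  1.84228433e-05],
       [-8.95672003e-01, -4.44715248e-01, -1.07036259e-04],
       [ 1.04062300e-04,  3.10998315e-05, -9.99999994e-01]]), 'contact_force': array([-0.62183302,  0.124674  ,  0.13505815]), 'torque': array([-0.01473546, -0.02844958,  0.01540489]), 'width': 95.19235760043263} 8.0
```

View pics/scene0.png

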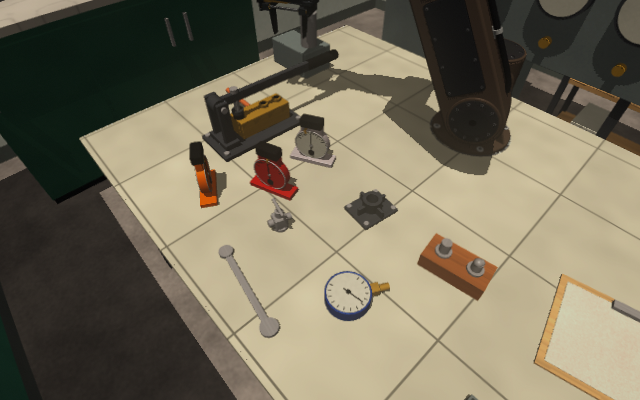

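View pics/top0.png

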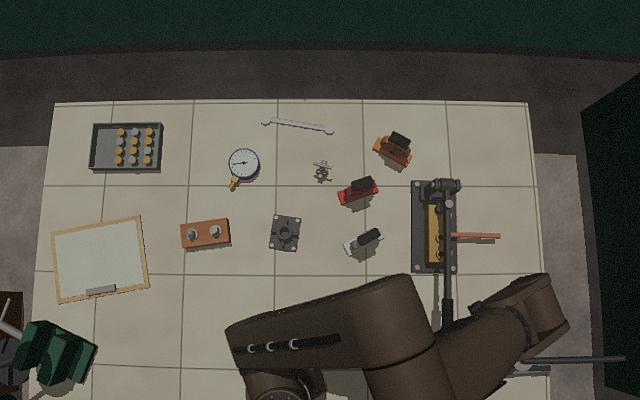

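Run:
```python
from h import *
import pickle
S=pickle.load(open('scene0.pkl','rb'))['pixels'];T=pickle.load(open('top0.pkl','rb'))['pixels']
a=cv2.resize(S[120:220,180:330],None,fx=5,fy=5,interpolation=cv2.INTER_CUBIC);cv2.imwrite('pics/c1.png',a)
b=np.hstack([cv2.resize(S[180:290,340:500],(400,275)),cv2.resize(T[190:280,150:320],(400,275))]);
d=cv2.resize(T[110:260,290:490],(400,300)); 
cv2.imwrite('pics/c2.png',np.vstack([b,np.hstack([d,cv2.resize(S[240:300,420:510],(400,300))])]))
```

```text
(no output)
```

View pics/c1.png

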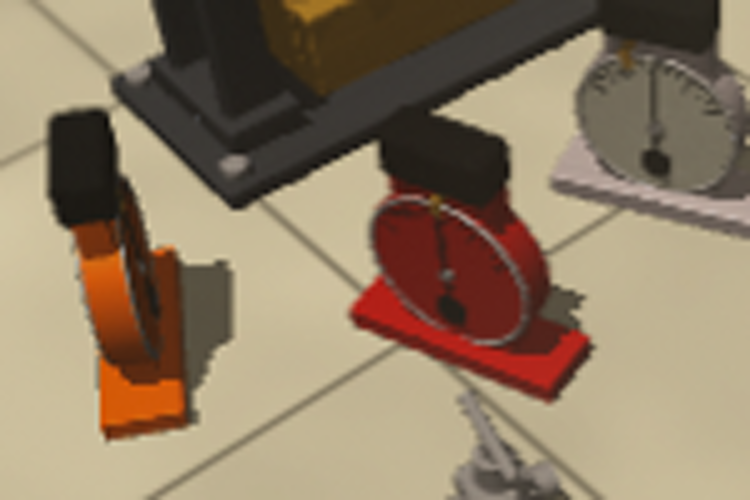

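View pics/c2.png

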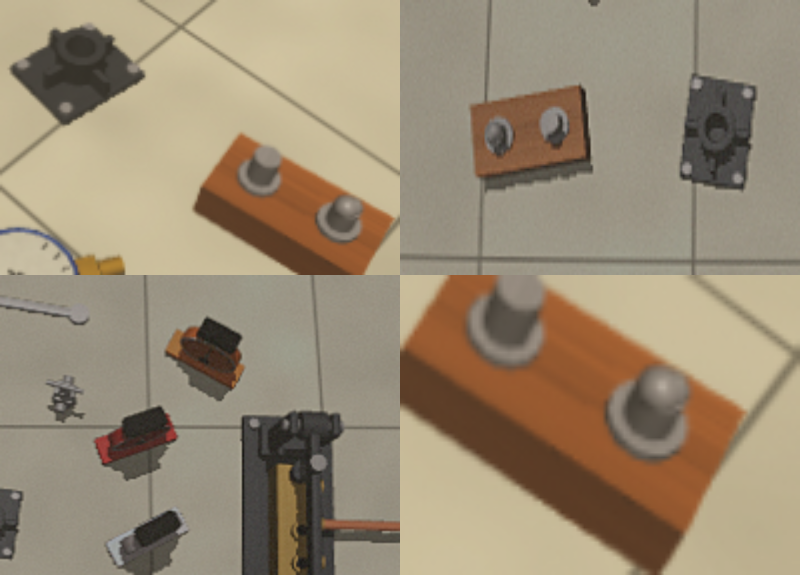

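Run:
```python
from h import *
import pickle
for n in ['scene','top']:
    c=pickle.load(open(n+'0.pkl','rb')); W=cloud(c)
    def roi(cx,cy,z0,z1,r=60):
        m=(np.abs(W[...,0]-cx)<r)&(np.abs(W[...,1]-cy)<r)&(W[...,2]>z0)&(W[...,2]<z1); return W[m]
    print(n,'bench z',np.nanmedian(roi(600,60,-20,20)[:,2]))
    for nm,cx,cy,z0,z1 in [('rack',500,265,36,48),('heads',500,265,56,100),('boss',500,5,38,55),('handle',490,-237,125,160),('foot',490,-237,8,20)]:
        p=roi(cx,cy,z0,z1,95 if nm=='rack' else 75); 
        if len(p): print(nm,len(p),p.min(0).round(1),p.max(0).round(1),p.mean(0).round(1), cv2.minAreaRect(p[:,:2].astype(np.float32)))
    p=roi(500,265,60,100,75)
    for s in (1,-1):
        q=p[(p[:,1]-265)*s>0]
        if len(q): print('head',s,len(q),q.mean(0).round(1),q.max(0).round(1),q.min(0).round(1), 'z hist',np.percentile(q[:,2],[50,90,100]).round(1))
```

```text
scene bench z -0.6423649325876113
rack 1683 [439.1 180.7  36. ] [535.9 338.5  48. ] [493.6 263.3  41.7] ((487.8517150878906, 259.43096923828125), (78.31248474121094, 149.67669677734375), 8.52115535736084)
heads 263 [474.2 210.8  56. ] [507.2 307.7  82.4] [492.6 260.   71.8] ((490.6930847167969, 259.3616027832031), (26.30632972717285, 97.59992980957031), 5.244564056396484)
boss 204 [466.3 -17.2  38. ] [517.8  31.5  48.2] [493.5   7.4  44.3] ((492.6729431152344, 6.795070648193359), (49.21681213378906, 49.60669708251953), 73.81231689453125)
handle 287 [ 443.3 -274.9  125.4] [ 494.8 -211.6  148.2] [ 472.9 -240.   140.1] ((467.63140869140625, -245.01780700683594), (34.3426513671875, 64.09527587890625), 25.245397567749023)
foot 323 [ 421.3 -311.7    8.1] [ 515.8 -178.7   19.7] [ 473.  -235.6   13.3] ((469.6288757324219, -244.49447631835938), (45.039066314697266, 130.19659423828125), 28.77262306213379)
head 1 118 [487.3 297.1  72.9] [494.2 307.7  82.4] [474.2 284.9  60. ] z hist [74.4 79.5 82.4]
head -1 119 [497.1 223.   73.7] [507.2 233.4  80.7] [481.1 210.8  60.8] z hist [76.  78.1 80.7]

[... 389 characters left out ...]
0.3  38.5] [514.5  43.1  54. ] [491.5   5.   46.1] ((489.88446044921875, 7.627231597900391), (49.167850494384766, 54.41792297363281), 27.328065872192383)
handle 234 [ 440.7 -276.   125.8] [ 490.1 -212.4  153.7] [ 465.6 -243.3  145.6] ((466.2204895019531, -244.2655029296875), (29.875324249267578, 63.40029525756836), 26.918428421020508)
foot 231 [ 419.7 -309.5    8. ] [ 564.9 -181.1   19.5] [ 460.4 -237.1   13.9] ((488.453125, -247.63877868652344), (124.92430114746094, 147.10960388183594), 83.82134246826172)
head 1 56 [480.  293.4  75.3] [491.3 306.1  87.4] [469.3 282.4  61.7] z hist [75.9 80.7 87.4]
head -1 58 [492.  220.4  76.1] [504.  233.8  85.3] [480.5 209.6  60.7] z hist [76.3 81.2 85.3]
```

Things that could be mistaken in the scene picture:
- **Studs:** (473,268) has a ball-shaped top, so it is the dome stud. (445,251) has a flat top.
- **Gauges:** (312,144) is grey-white, so it is the true angle gauge. (270,172) is the red look-alike and (203,180) the orange one.

The crops confirm both choices. The brass clip is left of the needle as the camera sees it. Next I'll refine the poses and work out the moves.

```bash
cat >> h.py <<'E'
def off(targets):
    """targets: list of (x,y,z,yaw_deg or None) -> offset m, roll"""
    s=env.observe(); R=np.array(s['tool_rot']); p=np.array(s['eef_pos']); yaw=np.degrees(np.arctan2(R[1,0],R[0,0]))
    print('t',round(s['t'],2),'p',p.round(1),'yaw',round(yaw,2),'F',np.round(s['contact_force'],1),'w',round(s['width'],1),'q',np.round(s['joint_positions'],0))
    for x,y,z,w in targets:
        o=R.T@(np.array([x,y,z])-p)/1000
        r=0 if w is None else -np.radians((w-yaw+180)%360-180)
        print((x,y,z,w),'->',o.round(4).tolist(),round(r,3))
E
python3 - <<'E'
from h import *
import pickle
for n in ['scene','top']:
    c=pickle.load(open(n+'0.pkl','rb')); W=cloud(c)
    m=(np.abs(W[...,0]-491)<80)&(np.abs(W[...,1]-7)<80)&(W[...,2]>5)&(W[...,2]<14)
    print(n,'block base',cv2.minAreaRect(W[m][:,:2].astype(np.float32)))
    for nm,P in [('dome',(481.6,296.6,71)),('domeflange',(481.6,296.6,48)),('mouth',(491,7,46)),('hand',(467,-244.6,146))]: print(nm,proj(c,P).round(1))
c=pickle.load(open('scene0.pkl','rb')); I=c['pixels'].copy()
hs=cv2.cvtColor(I,cv2.COLOR_BGR2HSV)
# synth dial overlay
def G(yaw,x,y,z,o=(469,-244.5)):
    a=np.radians(yaw); X=np.array([np.cos(a),np.sin(a),0]);Y=np.array([-np.sin(a),np.cos(a),0])
    return np.array([o[0],o[1],0])+X*x+Y*y+np.array([0,0,z])
big=cv2.resize(I[110:175,280:350],None,fx=8,fy=8,interpolation=cv2.INTER_CUBIC)
for th in np.arange(0,0.61,0.2):
    for r in (30,45):
        u,v=proj(c,G(27.5,12,-r*np.sin(th),60+r*np.cos(th))); cv2.circle(big,(int((u-280+.5)*8),int((v-110+.5)*8)),2,(0,255,0),-1)
u,v=proj(c,G(27.5,12,0,60)); cv2.circle(big,(int((u-280+.5)*8),int((v-110+.5)*8)),3,(255,0,0),-1)
cv2.imwrite('pics/dial.png',big)
off([(560,-150,230,None),(480,296.6,140,8.6),(481.6,296.6,58.5,8.6)])
E
```

```text
scene block base ((493.2528381347656, 6.875236511230469), (90.87227630615234, 111.42015075683594), 82.30122375488281)
dome [479. 262.]
domeflange [475.5 267.7]
mouth [372.3 197.8]
hand [311.6 117.5]
top block base ((491.1255187988281, 6.659324645996094), (159.48487854003906, 154.94046020507812), 89.748779296875)
dome [189.2 233.1]
domeflange [191.1 233.9]
mouth [283.3 231.4]
hand [368.3 235.8]
t 1.5 p [ 278.  -559.8  222.7] yaw -63.59 F [-0.6  0.1  0.1] w 95.2 q [-70.  28.  89.  -0.  63.  -6.]
(560, -150, 230, None) -> [-0.2416, -0.4349, -0.0074] 0
(480, 296.6, 140, 8.6) -> [-0.6772, -0.5618, 0.0826] -1.26
(481.6, 296.6, 58.5, 8.6) -> [-0.6765, -0.5633, 0.1641] -1.26
```

View pics/dial.png

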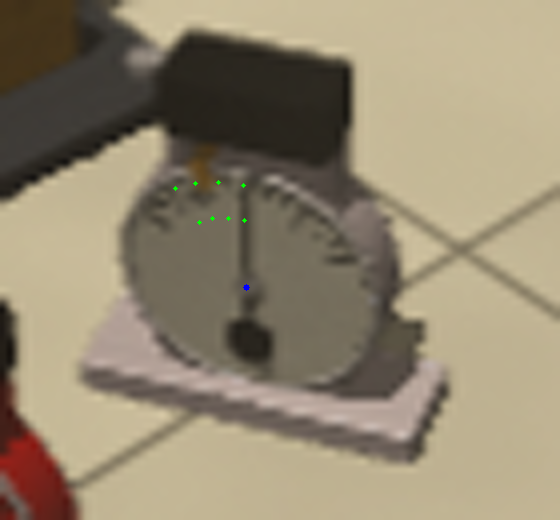

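play_rows(
  targets=[
    {"jaw": 0,"offset": [-0.024,-0.043,-0.002],"roll": 0},
    {"jaw": 0,"offset": [-0.072,-0.13,-0.004],"roll": 0},
    {"jaw": 0,"offset": [-0.097,-0.174,-0.007],"roll": -0.1},
    {"jaw": 0,"offset": [-0.121,-0.217,-0.007],"roll": -0.2},
    {"jaw": 0,"offset": [-0.145,-0.261,-0.007],"roll": -0.3},
    {"jaw": 0,"offset": [-0.169,-0.304,-0.007],"roll": -0.4},
    {"jaw": 0,"offset": [-0.193,-0.348,-0.007],"roll": -0.5},
    {"jaw": 0,"offset": [-0.217,-0.391,-0.007],"roll": -0.6},
    {"jaw": 0,"offset": [-0.242,-0.435,-0.007],"roll": -0.7},
    {"jaw": 0,"offset": [-0.285,-0.448,-0.007],"roll": -0.8},
    {"jaw": 0,"offset": [-0.329,-0.46,-0.007],"roll": -0.9},
    {"jaw": 0,"offset": [-0.372,-0.473,-0.007],"roll": -1.0},
    {"jaw": 0,"offset": [-0.416,-0.486,0.0],"roll": -1.1},
    {"jaw": 0,"offset": [-0.46,-0.498,0.01],"roll": -1.2},
    {"jaw": 0,"offset": [-0.503,-0.511,0.02],"roll": -1.26},
    {"jaw": 0,"offset": [-0.546,-0.524,0.03],"roll": -1.26},
    {"jaw": 0,"offset": [-0.59,-0.537,0.04],"roll": -1.26},
    {"jaw": 0,"offset": [-0.634,-0.549,0.05],"roll": -1.26},
    {"jaw": 0,"offset": [-0.677,-0.562,0.06],"roll": -1.26},
    {"jaw": 0,"offset": [-0.677,-0.563,0.08],"roll": -1.26},
  ],
)

```text
t: 3.5
eef_pos: [480.4, 301.8, 143.0]
tool_rot: [[0.988, 0.154, 0.002], [0.154, -0.988, 0.002], [0.003, -0.001, -1.0]]
contact_force: [0.4, -0.3, -0.4]
width: 95.4
```

Run:
```python
from h import *
import pickle
for n in ['scene','top']:
    c=cam(n); pickle.dump(c,open(n+'1.pkl','wb')); cv2.imwrite(f'pics/{n}1.png',c['pixels'])
    W=cloud(c)
    m=(np.abs(W[...,0]-491)<40)&(np.abs(W[...,1]-7)<40)&(W[...,2]>40)&(W[...,2]<52)
    print(n,'rim',cv2.minEnclosingCircle(W[m][:,:2].astype(np.float32)),W[m].mean(0))
    for t in ('dome_stud','stud_top','flat_stud','angle_gauge','pointer_tip','index_mark'): print(t,[(np.round(r['location'],1),round(r['confidence'],2)) for r in env.spot_in(t,n)[:2]])
S=pickle.load(open('scene1.pkl','rb'))['pixels'];T=pickle.load(open('top1.pkl','rb'))['pixels']
cv2.imwrite('pics/c3.png',np.hstack([cv2.resize(S[200:300,410:510],(400,400),interpolation=cv2.INTER_CUBIC),cv2.resize(T[190:290,150:250],(400,400),interpolation=cv2.INTER_CUBIC)]))
off([(481.6,296.6,100,8.6),(481.6,296.6,58.5,8.6)])
```

```text
scene rim ((491.89971923828125, 6.101227760314941), 26.41973876953125) [493.32897624   7.38315269  44.67442058]
dome_stud [(array([493.6, 295.7,  48.5]), 0.69)]
stud_top [(array([492.1, 294.8,  45.1]), 0.82)]
flat_stud [(array([500. , 224.9,  53.6]), 0.8), (array([ 478.8, -242.3,   45.5]), 0.23)]
angle_gauge [(array([ 477.6, -240.1,   64.2]), 0.9), (array([ 633.7, -220.2,   65.7]), 0.82)]
pointer_tip [(array([ 476.6, -245.2,   44.1]), 0.6), (array([ 633.9, -223.4,   42.7]), 0.54)]
index_mark []
top rim ((491.37750244140625, 4.739161968231201), 24.95722198486328) [491.25649457   4.87498455  46.13436215]
dome_stud []
stud_top [(array([482. , 290.1,  55.6]), 0.66), (array([4.91e+02, 3.00e-01, 1.35e+01]), 0.27)]
flat_stud [(array([490.9, 219.7,  49.4]), 0.47)]
angle_gauge [(array([ 462.4, -229.7,   92.1]), 0.66), (array([ 618.2, -224.7,   72.5]), 0.64)]
pointer_tip []
index_mark []
t 4.2 p [481.3 296.7 142.8] yaw 8.57 F [-0.4  0.3 -0.1] w 94.7 q [ 25.  29. 103.  -0.  48.  16.]
(481.6, 296.6, 100, 8.6) -> [0.0002, 0.0001, 0.0428] -0.001
(481.6, 296.6, 58.5, 8.6) -> [0.0002, 0.0001, 0.0843] -0.001
```

View pics/c3.png

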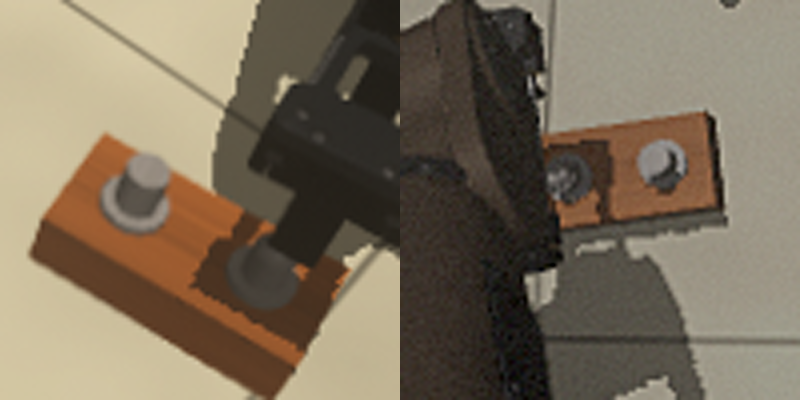

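The crop shows the flat stud at about (447,246) in the scene picture. The finger stands over the dome stud, with its flange at about (475,268). Descending now.

play_rows(
  targets=[
    {"jaw": 0,"offset": [0,0,0.03],"roll": 0},
    {"jaw": 0,"offset": [0,0,0.055],"roll": 0},
    {"jaw": 0,"offset": [0,0,0.075],"roll": 0},
    {"jaw": 0,"offset": [0,0,0.084],"roll": 0},
    {"jaw": 0,"offset": [0,0,0.084],"roll": 0},
    {"jaw": 255,"offset": [0,0,0.084],"roll": 0},
    {"jaw": 255,"offset": [0,0,0.084],"roll": 0},
    {"jaw": 255,"offset": [0,0,0.084],"roll": 0},
    {"jaw": 255,"offset": [0,0,0.084],"roll": 0},
    {"jaw": 255,"offset": [0,0,0.084],"roll": 0},
    {"jaw": 255,"offset": [0,0,0.084],"roll": 0},
    {"jaw": 255,"offset": [0,0,0.084],"roll": 0},
    {"jaw": 255,"offset": [0,0,0.084],"roll": 0},
    {"jaw": 255,"offset": [0,0,0.084],"roll": 0},
  ],
)

```text
t: 5.6
eef_pos: [481.4, 296.7, 58.8]
tool_rot: [[0.989, 0.149, 0.0], [0.149, -0.989, 0.0], [0.0, 0.0, -1.0]]
contact_force: [0.7, 0.4, -0.0]
width: 28.7
```

play_rows(
  targets=[
    {"jaw": 255,"offset": [0,0,0],"roll": 0},
    {"jaw": 255,"offset": [0,0,0],"roll": 0},
    {"jaw": 255,"offset": [0,0,0],"roll": 0},
    {"jaw": 255,"offset": [0,0,0],"roll": 0},
  ],
)

```text
t: 6.0
eef_pos: [481.4, 296.7, 58.8]
tool_rot: [[0.989, 0.149, 0.0], [0.149, -0.989, 0.0], [0.0, -0.0, -1.0]]
contact_force: [-0.5, 0.7, -0.4]
width: 23.2
```

Run:
```python
from h import *
off([(481.6,296.6,130,8.6),(491.5,6.5,130,8.6)])
```

```text
t 6.0 p [481.4 296.7  58.8] yaw 8.57 F [-0.5  0.7 -0.4] w 23.2 q [ 25.  36. 106.  -0.  38.  16.]
(481.6, 296.6, 130, 8.6) -> [0.0002, 0.0002, -0.0712] -0.0
(491.5, 6.5, 130, 8.6) -> [-0.0332, 0.2885, -0.0712] -0.0
```

play_rows(
  targets=[
    {"jaw": 255,"offset": [0,0,-0.015],"roll": 0},
    {"jaw": 255,"offset": [0,0,-0.04],"roll": 0},
    {"jaw": 255,"offset": [0,0,-0.07],"roll": 0},
    {"jaw": 255,"offset": [0,0,-0.095],"roll": 0},
    {"jaw": 255,"offset": [-0.002,0.015,-0.1],"roll": 0},
    {"jaw": 255,"offset": [-0.005,0.045,-0.1],"roll": 0},
    {"jaw": 255,"offset": [-0.009,0.08,-0.1],"roll": 0},
    {"jaw": 255,"offset": [-0.013,0.115,-0.1],"roll": 0},
    {"jaw": 255,"offset": [-0.018,0.15,-0.1],"roll": 0},
    {"jaw": 255,"offset": [-0.022,0.19,-0.1],"roll": 0},
    {"jaw": 255,"offset": [-0.026,0.225,-0.1],"roll": 0},
    {"jaw": 255,"offset": [-0.03,0.255,-0.1],"roll": 0},
    {"jaw": 255,"offset": [-0.032,0.275,-0.095],"roll": 0},
    {"jaw": 255,"offset": [-0.033,0.285,-0.085],"roll": 0},
    {"jaw": 255,"offset": [-0.033,0.289,-0.075],"roll": 0},
    {"jaw": 255,"offset": [-0.033,0.289,-0.07],"roll": 0},
    {"jaw": 255,"offset": [-0.033,0.289,-0.07],"roll": 0},
    {"jaw": 255,"offset": [-0.033,0.289,-0.07],"roll": 0},
  ],
)

```text
t: 7.8
eef_pos: [491.7, 6.8, 128.6]
tool_rot: [[0.989, 0.15, -0.0], [0.15, -0.989, 0.0], [-0.0, -0.0, -1.0]]
contact_force: [-0.2, 0.2, -2.0]
width: 23.4
```

Run:
```python
from h import *
import pickle
off([(491.5,6.5,85,8.6),(491.5,6.5,63,8.6)])
p=np.array(env.observe()['eef_pos'])
for n in ['scene','top']:
    c=cam(n); pickle.dump(c,open(n+'2.pkl','wb')); I=c['pixels']
    W=cloud(c)
    m=(np.hypot(W[...,0]-491,W[...,1]-7)<30)&(W[...,2]>40)&(W[...,2]<50)
    print(n,'rim',m.sum(),cv2.minEnclosingCircle(W[m][:,:2].astype(np.float32)))
    for (z0,z1) in [(74,100),(107,116),(116,125)]:
        m=(np.hypot(W[...,0]-p[0],W[...,1]-p[1])<22)&(W[...,2]>z0)&(W[...,2]<z1)
        q=W[m]; print((z0,z1),len(q),q.mean(0).round(1) if len(q) else '',q.min(0).round(1) if len(q) else '',q.max(0).round(1) if len(q) else '')
    u,v=proj(c,(p[0],p[1],80)).astype(int)
    cv2.imwrite(f'pics/{n}2.png',cv2.resize(I[v-40:v+40,u-50:u+50],None,fx=6,fy=6,interpolation=cv2.INTER_CUBIC))
```

```text
t 7.8 p [491.7   6.8 128.6] yaw 8.64 F [-0.2  0.2 -2. ] w 23.4 q [ -7.  25. 114.   0.  42. -16.]
(491.5, 6.5, 85, 8.6) -> [-0.0003, 0.0003, 0.0436] 0.001
(491.5, 6.5, 63, 8.6) -> [-0.0003, 0.0003, 0.0656] 0.001
scene rim 180 ((492.0990295410156, 6.540352821350098), 25.628482818603516)
(74, 100) 52 [499.4  10.4  88.7] [489.3  -2.   75.8] [505.   17.9  99.6]
(107, 116) 28 [501.9  15.3 113.6] [485.5  -3.3 111. ] [511.8  25.  116. ]
(116, 125) 62 [498.   14.1 118.6] [476.4  -8.6 116.1] [512.   25.2 124.8]
top rim 0 ((0.0, 0.0), 0.0)
(74, 100) 0   
(107, 116) 0   
(116, 125) 0
```

View pics/scene2.png

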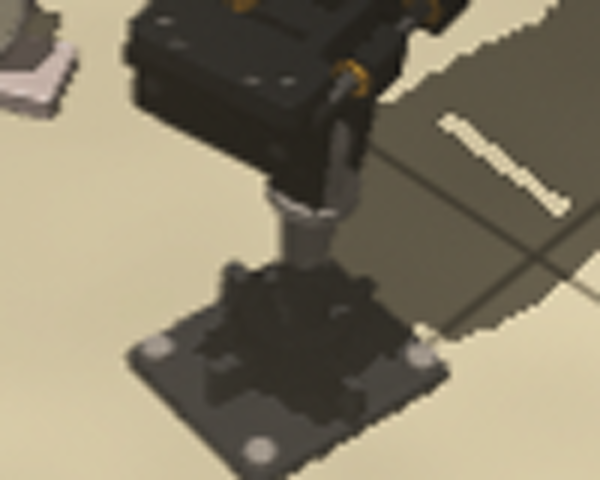

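View pics/top2.png

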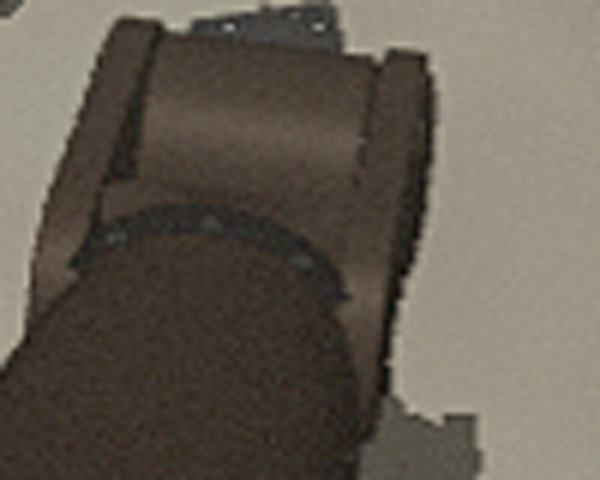

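play_rows(
  targets=[
    {"jaw": 255,"offset": [0,0.0005,0.012],"roll": 0},
    {"jaw": 255,"offset": [0,0.0005,0.024],"roll": 0},
    {"jaw": 255,"offset": [0,0.0005,0.034],"roll": 0},
    {"jaw": 255,"offset": [0,0.0005,0.042],"roll": 0},
    {"jaw": 255,"offset": [0,0.0005,0.048],"roll": 0},
    {"jaw": 255,"offset": [0,0.0005,0.053],"roll": 0},
    {"jaw": 255,"offset": [0,0.0005,0.057],"roll": 0},
    {"jaw": 255,"offset": [0,0.0005,0.06],"roll": 0},
    {"jaw": 255,"offset": [0,0.0005,0.062],"roll": 0},
    {"jaw": 255,"offset": [0,0.0005,0.0635],"roll": 0},
  ],
)

```text
t: 8.9
eef_pos: [492.1, 6.1, 65.5]
tool_rot: [[0.989, 0.15, 0.001], [0.15, -0.989, -0.0], [0.001, 0.0, -1.0]]
contact_force: [-0.2, 0.1, -1.4]
width: 23.2
```

Run:
```python
from h import *
off([(491.5,6.5,63,8.6)])
```

```text
t 8.9 p [492.1   6.1  65.5] yaw 8.63 F [-0.2  0.1 -1.4] w 23.2 q [ -7.  31. 116.   0.  32. -16.]
(491.5, 6.5, 63, 8.6) -> [-0.0005, -0.0005, 0.0025] 0.001
```

No sideways contact, and the tip is in. Pressing the last 2–3 mm home.

play_rows(
  targets=[
    {"jaw": 255,"offset": [0,0,0.001],"roll": 0},
    {"jaw": 255,"offset": [0,0,0.002],"roll": 0},
    {"jaw": 255,"offset": [0,0,0.003],"roll": 0},
    {"jaw": 255,"offset": [0,0,0.0035],"roll": 0},
  ],
)

```text
t: 9.3
eef_pos: [492.2, 6.1, 63.3]
tool_rot: [[0.989, 0.15, 0.002], [0.15, -0.989, -0.0], [0.002, 0.0, -1.0]]
contact_force: [-7.3, 0.1, 28.2]
width: 23.3
```

play_rows(
  targets=[
    {"jaw": 255,"offset": [0,0,-0.0005],"roll": 0},
    {"jaw": 0,"offset": [0,0,-0.0005],"roll": 0},
    {"jaw": 0,"offset": [0,0,-0.0005],"roll": 0},
    {"jaw": 0,"offset": [0,0,-0.0005],"roll": 0},
    {"jaw": 0,"offset": [0,0,-0.0005],"roll": 0},
    {"jaw": 0,"offset": [0,0,-0.0005],"roll": 0},
    {"jaw": 0,"offset": [0,0,-0.0005],"roll": 0},
    {"jaw": 0,"offset": [0,0,-0.02],"roll": 0},
    {"jaw": 0,"offset": [0,0,-0.06],"roll": 0},
    {"jaw": 0,"offset": [0,0,-0.1],"roll": 0},
    {"jaw": 0,"offset": [0,0,-0.14],"roll": 0},
    {"jaw": 0,"offset": [0,0,-0.15],"roll": 0},
  ],
)

```text
t: 10.5
eef_pos: [493.1, 6.1, 217.2]
tool_rot: [[0.989, 0.15, 0.008], [0.15, -0.989, -0.001], [0.008, 0.002, -1.0]]
contact_force: [0.5, 0.4, -0.3]
width: 94.8
```

Run:
```python
from h import *
off([(467.5,-244.5,215,27.3),(467.5,-244.5,122,27.3)])
```

```text
t 10.5 p [493.1   6.1 217.2] yaw 8.64 F [ 0.5  0.4 -0.3] w 94.8 q [ -7.  18. 108.   0.  54. -16.]
(467.5, -244.5, 215, 27.3) -> [-0.0629, 0.2439, 0.0022] -0.326
(467.5, -244.5, 122, 27.3) -> [-0.0637, 0.2437, 0.0952] -0.326
```

play_rows(
  targets=[
    {"jaw": 0,"offset": [-0.006,0.024,0],"roll": -0.05},
    {"jaw": 0,"offset": [-0.015,0.055,0],"roll": -0.1},
    {"jaw": 0,"offset": [-0.025,0.095,0],"roll": -0.15},
    {"jaw": 0,"offset": [-0.035,0.135,0],"roll": -0.2},
    {"jaw": 0,"offset": [-0.045,0.175,0],"roll": -0.25},
    {"jaw": 0,"offset": [-0.055,0.21,0],"roll": -0.3},
    {"jaw": 0,"offset": [-0.061,0.235,0],"roll": -0.326},
    {"jaw": 0,"offset": [-0.063,0.244,0],"roll": -0.326},
    {"jaw": 0,"offset": [-0.063,0.244,0.002],"roll": -0.326},
    {"jaw": 0,"offset": [-0.063,0.244,0.002],"roll": -0.326},
  ],
)

```text
t: 11.5
eef_pos: [467.3, -243.7, 214.6]
tool_rot: [[0.889, 0.459, 0.007], [0.459, -0.889, -0.0], [0.006, 0.003, -1.0]]
contact_force: [-0.4, 0.3, 0.2]
width: 95.3
```

Run:
```python
from h import *
import pickle
off([(467.5,-244.5,122,27.3)]); print(env.observe()['tool_rot'].round(4).tolist())
for n in ['scene','top']:
    c=cam(n); pickle.dump(c,open(n+'3.pkl','wb')); I=c['pixels']
    W=cloud(c)
    for (z0,z1) in [(40,49),(49,54),(56,74),(74,90)]:
        m=(np.hypot(W[...,0]-492,W[...,1]-6)<32)&(W[...,2]>z0)&(W[...,2]<z1)
        q=W[m]; print(n,(z0,z1),len(q),q.mean(0).round(1) if len(q) else '', cv2.minEnclosingCircle(q[:,:2].astype(np.float32)) if len(q) else '',q.max(0).round(1) if len(q) else '')
    for z0,z1 in [(125,160),(8,20)]:
        m=(np.hypot(W[...,0]-468,W[...,1]+244)<80)&(W[...,2]>z0)&(W[...,2]<z1); print('g',cv2.minAreaRect(W[m][:,:2].astype(np.float32)) if m.sum()>5 else m.sum())
    u,v=proj(c,(492,6,65)).astype(int); 
    print('proj dome axis',proj(c,(492,6,85)),'crop',u-30,v-30)
    cv2.imwrite(f'pics/{n}3.png',cv2.resize(I[v-30:v+30,u-30:u+30],None,fx=10,fy=10,interpolation=cv2.INTER_CUBIC))
I=pickle.load(open('scene3.pkl','rb'))['pixels'];cv2.imwrite('pics/s3.png',cv2.resize(I[60:220,220:400],None,fx=4,fy=3.75,interpolation=cv2.INTER_CUBIC))
```

```text
t 11.5 p [ 467.3 -243.7  214.6] yaw 27.3 F [-0.4  0.3  0.2] w 95.3 q [-35.  21. 104.   0.  55. -62.]
(467.5, -244.5, 122, 27.3) -> [-0.0007, 0.0005, 0.0926] 0.0
[[0.8886, 0.4587, 0.0069], [0.4587, -0.8886, -0.0], [0.0061, 0.0032, -1.0]]
scene (40, 49) 107 [501.2  14.5  45.1] ((493.0770568847656, 6.36392879486084), 25.905742645263672) [518.9  32.2  48.7]
scene (49, 54) 71 [498.6  10.3  51.8] ((492.7817077636719, 5.6114397048950195), 20.142236709594727) [512.4  25.   53.9]
scene (56, 74) 50 [500.7  10.8  65.2] ((494.8739318847656, 6.627649307250977), 11.838770866394043) [506.3  18.1  73.4]
scene (74, 90) 61 [496.7   8.1  80.5] ((495.41778564453125, 7.36441707611084), 11.318296432495117) [504.6  17.9  85.8]
g ((468.60540771484375, -244.49313354492188), (31.460866928100586, 63.12830352783203), 27.747692108154297)
g ((468.9940490722656, -244.90953063964844), (45.77072525024414, 130.26171875), 27.505693435668945)
proj dome axis [373.30307422 187.0399615 ] crop 342 162
top (40, 49) 72 [487.2   5.6  45.5] ((491.4713439941406, 4.517627239227295), 25.141063690185547) [514.6  27.   48.8]
top (49, 54) 47 [491.7   3.2  51.5] ((490.2335510253906, 3.312893867492676), 23.94330406188965) [513.9  26.5  53.9]
top (56, 74) 11 [486.7  -2.7  60.5] ((490.9888000488281, 2.6623473167419434), 18.595914840698242) [503.5  16.4  70.6]
top (74, 90) 48 [492.2   4.   81.8] ((492.8141174316406, 4.367936611175537), 11.58752155303955) [504.   15.3  89.2]
g 0
g 1
proj dome axis [282.89105829 229.64484419] crop 253 200
```

View pics/scene3.png

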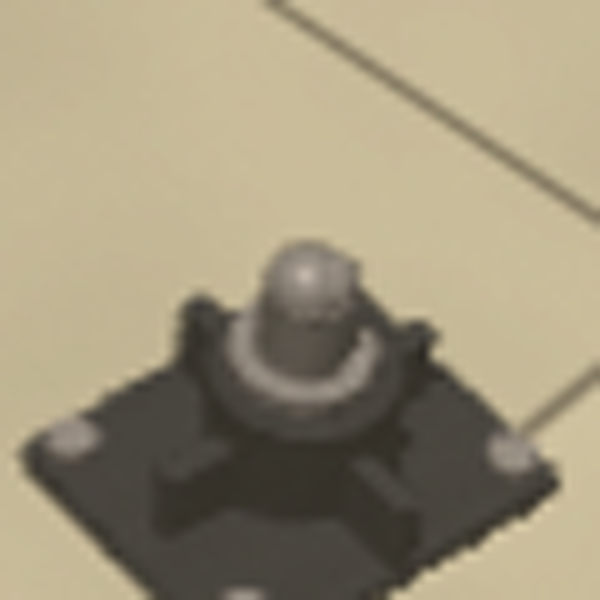

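View pics/top3.png

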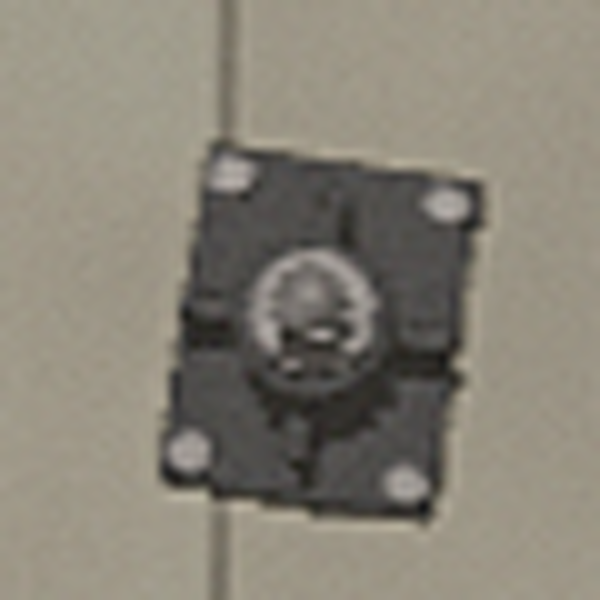

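View pics/s3.png

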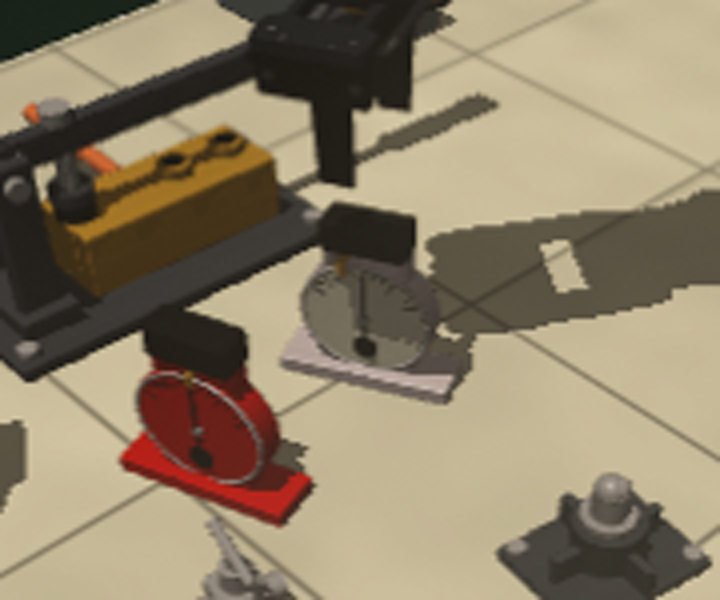

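Run:
```python
from h import *
import pickle
out={}
for n in ['scene','top']:
    cs=[cam(n) for _ in range(8)]
    c=dict(cs[0]); d=np.stack([k['depth'] for k in cs]); print(n,'noise',np.nanstd(d,0)[150:250,250:400].mean())
    c['depth']=np.median(d,0).astype(np.float32); c['pixels']=np.mean([k['pixels'] for k in cs],0).astype(np.uint8)
    pickle.dump(c,open(n+'4.pkl','wb'))
    W=cloud(c); m=(np.hypot(W[...,0]-492,W[...,1]-6)<14)&(W[...,2]>72)&(W[...,2]<92)
    ys,xs=np.where(m)
    for y in range(ys.min(),ys.max()+1):
        print(y,' '.join('%4d,%3d,%4.1f'%tuple(W[y,x]) if m[y,x] else '    -      ' for x in range(xs.min(),xs.max()+1)))
    u,v=proj(c,(492,6,80)).astype(int)
    g=c['pixels'][v-10:v+14,u-12:u+12]; cv2.imwrite(f'pics/{n}4.png',cv2.resize(g,None,fx=20,fy=20,interpolation=cv2.INTER_CUBIC)); print('crop',u-12,v-10)
a=cv2.imread('pics/scene4.png');b=cv2.imread('pics/top4.png');b=cv2.convertScaleAbs(b,alpha=1.6); cv2.imwrite('pics/c4.png',cv2.resize(np.hstack([a,b]),(800,400)))
```

```text
scene noise 11.91656
186     -           -           -        491, -1,82.1  491,  1,84.4  487,  1,82.0     -           -           -           -      
187     -        496, -3,81.3  496,  0,83.8  495,  1,84.9  494,  3,85.4  492,  5,85.2  490,  6,84.5  487,  8,83.8     -           -      
188     -        499, -1,81.5  498,  1,82.9  497,  3,84.0  496,  6,85.3  494,  7,84.7  492,  8,83.8  491, 10,84.6  487, 11,82.3     -      
189  501, -2,78.6  502,  1,82.1  500,  3,82.4  499,  5,83.2  498,  7,83.9  497,  9,84.4  494, 10,83.3  492, 11,82.6  490, 13,82.8  487, 14,81.0
190  503,  0,77.4  503,  3,80.9  502,  5,82.0  500,  6,81.7  500,  9,83.3  498, 11,83.2  496, 12,83.3  493, 13,80.7  491, 14,80.6  487, 14,78.1
191  503,  0,74.8  504,  3,78.1  503,  6,79.9  502,  8,80.2  501, 10,80.9  499, 12,81.1  496, 13,80.2  494, 14,79.3  492, 15,78.9  488, 16,76.6
192     -        504,  4,75.6  504,  7,77.1  503,  9,78.0  501, 11,78.5  499, 12,77.9  497, 14,78.0  495, 15,77.2  493, 16,76.6  488, 16,73.6
193     -        504,  5,72.3  504,  7,74.1  503, 10,75.4  501, 11,75.2  499, 13,74.9  498, 15,75
[... 420 characters left out ...]
   
228     -        497, 12,79.2  497,  8,83.9  497,  5,83.3  496,  2,85.9  496,  0,86.2  497, -3,83.3  497, -6,79.2
229  494, 15,77.7  494, 12,81.0  493,  8,86.6  493,  5,85.8  493,  2,87.4  493,  0,86.6  494, -3,82.4  494, -6,79.3
230  491, 15,75.5  491, 11,83.3  490,  8,85.1  490,  5,85.7  490,  2,86.0  490,  0,85.6  491, -3,83.3  491, -6,77.8
231  488, 15,76.6  488, 11,81.5  487,  8,85.0  487,  5,84.3  488,  2,83.1  488,  0,83.2  488, -3,82.0  488, -6,77.9
232     -        485, 11,81.5  484,  8,86.6  484,  5,84.2  485,  2,82.9  485,  0,82.0  485, -3,76.1     -      
233     -           -        482,  8,79.0  482,  5,78.9  482,  2,77.2  482,  0,77.7  483, -2,72.5     -      
crop 270 219
```

View pics/c4.png

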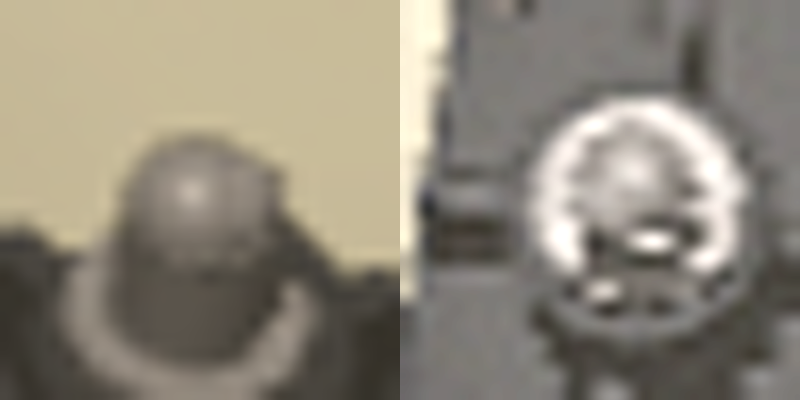

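Run:
```python
from h import *
import pickle
from scipy.optimize import least_squares
for n in ['scene','top']:
    c=pickle.load(open(n+'4.pkl','rb')); W=cloud(c)
    m=(np.hypot(W[...,0]-492,W[...,1]-6)<13)&(W[...,2]>75)&(W[...,2]<92)
    P=W[m]; s=(P[:,0]-492)*-.7+(P[:,1]-6)*.7
    for lim in (0,3,20):
        Q=P[s<lim]
        r=least_squares(lambda x:np.linalg.norm(Q-x,axis=1)-10.5,[492,6,74.5],loss='soft_l1'); print(n,lim,len(Q),r.x.round(2),r.cost.round(1))
    Q=W[(np.hypot(W[...,0]-492,W[...,1]-6)<16)&(W[...,2]>55)&(W[...,2]<72)]
    if len(Q)>20:
        r=least_squares(lambda x:np.hypot(Q[:,0]-x[0],Q[:,1]-x[1])-12,[492,6]);print('cyl',r.x)
```

```text
scene 0 37 [494.32   4.82  74.88] 3.5
scene 3 44 [494.34   4.89  74.86] 4.6
scene 20 59 [493.88   5.56  75.12] 12.2
cyl [492.9246931    5.46331173]
top 0 26 [493.83   3.6   75.97] 4.6
top 3 36 [493.63   3.54  76.01] 7.3
top 20 48 [492.91   4.32  76.33] 15.3
```

play_rows(
  targets=[
    {"jaw": 0,"offset": [0.0007,0.0013,0],"roll": 0.08},
    {"jaw": 0,"offset": [0.0007,0.0013,0],"roll": 0.22},
    {"jaw": 0,"offset": [0.0007,0.0013,0],"roll": 0.36},
    {"jaw": 0,"offset": [0.0007,0.0013,0],"roll": 0.5},
    {"jaw": 0,"offset": [0.0007,0.0013,0],"roll": 0.64},
    {"jaw": 0,"offset": [0.0007,0.0013,0],"roll": 0.78},
    {"jaw": 0,"offset": [0.0007,0.0013,0],"roll": 0.92},
    {"jaw": 0,"offset": [0.0007,0.0013,0],"roll": 1.06},
    {"jaw": 0,"offset": [0.0007,0.0013,0],"roll": 1.2},
    {"jaw": 0,"offset": [0.0007,0.0013,0],"roll": 1.34},
    {"jaw": 0,"offset": [0.0007,0.0013,0],"roll": 1.48},
    {"jaw": 0,"offset": [0.0007,0.0013,0],"roll": 1.62},
    {"jaw": 0,"offset": [0.0007,0.0013,0],"roll": 1.76},
    {"jaw": 0,"offset": [0.0007,0.0013,0],"roll": 1.9},
    {"jaw": 0,"offset": [0.0007,0.0013,0],"roll": 2.04},
    {"jaw": 0,"offset": [0.0007,0.0013,0],"roll": 2.18},
    {"jaw": 0,"offset": [0.0007,0.0013,0],"roll": 2.32},
    {"jaw": 0,"offset": [0.0007,0.0013,0],"roll": 2.46},
    {"jaw": 0,"offset": [0.0007,0.0013,0],"roll": 2.6},
    {"jaw": 0,"offset": [0.0007,0.0013,0],"roll": 2.74},
  ],
)

```text
t: 14.4
eef_pos: [468.7, -245.5, 215.2]
tool_rot: [[-0.643, -0.766, 0.008], [-0.766, 0.643, -0.001], [-0.004, -0.007, -1.0]]
contact_force: [0.8, -0.1, 0.0]
width: 95.2
```

Run:
```python
from h import *
off([(468.5,-244.6,200,-152.4),(468.5,-244.6,123,-152.4)])
print(env.observe()['tool_rot'].round(4).tolist())
```

```text
t 14.4 p [ 468.7 -245.5  215.2] yaw -130.01 F [ 0.8 -0.1  0. ] w 95.2 q [-35.  21. 104.   0.  55.  95.]
(468.5, -244.6, 200, -152.4) -> [-0.0005, 0.0008, 0.0152] 0.391
(468.5, -244.6, 123, -152.4) -> [-0.0002, 0.0013, 0.0922] 0.391
[[-0.6429, -0.7659, 0.0079], [-0.766, 0.6429, -0.0009], [-0.0044, -0.0066, -1.0]]
```

play_rows(
  targets=[
    {"jaw": 0,"offset": [-0.0004,0.0009,0],"roll": 0.14},
    {"jaw": 0,"offset": [-0.0004,0.0009,0.005],"roll": 0.28},
    {"jaw": 0,"offset": [-0.0004,0.001,0.02],"roll": 0.391},
    {"jaw": 0,"offset": [-0.0003,0.001,0.045],"roll": 0.391},
    {"jaw": 0,"offset": [-0.0002,0.0012,0.07],"roll": 0.391},
    {"jaw": 0,"offset": [-0.0002,0.0013,0.085],"roll": 0.391},
    {"jaw": 0,"offset": [-0.0002,0.0013,0.093],"roll": 0.391},
    {"jaw": 0,"offset": [-0.0002,0.0013,0.093],"roll": 0.391},
    {"jaw": 0,"offset": [-0.0002,0.0013,0.093],"roll": 0.391},
  ],
)

```text
t: 15.3
eef_pos: [468.8, -244.8, 122.7]
tool_rot: [[-0.886, -0.463, 0.008], [-0.463, 0.886, -0.001], [-0.007, -0.005, -1.0]]
contact_force: [0.4, -0.5, 0.8]
width: 95.3
```

Run:
```python
from h import *
import pickle
off([(468.5,-244.6,122.5,-152.4)])
c=cam('scene'); pickle.dump(c,open('scene5.pkl','wb'))
cv2.imwrite('pics/s5.png',cv2.resize(c['pixels'][80:180,260:360],None,fx=6,fy=6,interpolation=cv2.INTER_CUBIC))
```

```text
t 15.3 p [ 468.8 -244.8  122.7] yaw -152.41 F [ 0.4 -0.5  0.8] w 95.3 q [-35.  28. 109.   0.  43. 117.]
(468.5, -244.6, 122.5, -152.4) -> [0.0002, 0.0003, 0.0002] -0.0
```

View pics/s5.png

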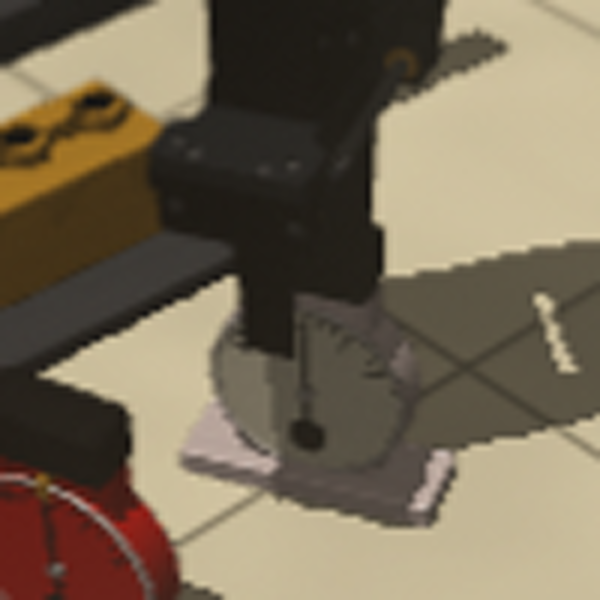

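The fingers straddle the gauge's handle at about (312,140), with the needle upright. Closing.

play_rows(
  targets=[
    {"jaw": 255,"offset": [0,0,0],"roll": 0},
    {"jaw": 255,"offset": [0,0,0],"roll": 0},
    {"jaw": 255,"offset": [0,0,0],"roll": 0},
    {"jaw": 255,"offset": [0,0,0],"roll": 0},
    {"jaw": 255,"offset": [0,0,0],"roll": 0},
    {"jaw": 255,"offset": [0,0,0],"roll": 0},
    {"jaw": 255,"offset": [0,0,0],"roll": 0},
    {"jaw": 255,"offset": [0,0,0],"roll": 0},
    {"jaw": 255,"offset": [0,0,0],"roll": 0},
    {"jaw": 255,"offset": [0,0,0],"roll": 0},
    {"jaw": 255,"offset": [0,0,0],"roll": 0},
    {"jaw": 255,"offset": [0,0,0],"roll": 0},
    {"jaw": 255,"offset": [0,0,0],"roll": 0},
  ],
)

```text
t: 16.65
eef_pos: [468.8, -244.8, 122.8]
tool_rot: [[-0.886, -0.463, 0.009], [-0.463, 0.886, -0.001], [-0.007, -0.005, -1.0]]
contact_force: [0.3, 0.1, -2.8]
width: 29.9
```

Run:
```python
from h import *
off([(468.5,-244.6,240,-152.4),(650,80,400,35)])
```

```text
t 16.65 p [ 468.8 -244.8  122.8] yaw -152.41 F [ 0.3  0.1 -2.8] w 29.9 q [-35.  28. 109.   0.  43. 117.]
(468.5, -244.6, 240, -152.4) -> [-0.0006, -0.0003, -0.1172] -0.0
(650, 80, 400, 35) -> [-0.313, 0.2025, -0.276] 3.012
```

```bash
cat >> h.py <<'E'
def rows(way,jaw=255,rnd=3):
    """way: list of (n,x,y,z,dyaw_total_deg). linear interpolation from present; prints rows"""
    import json
    s=env.observe(); R=np.array(s['tool_rot']); p=np.array(s['eef_pos']); cur=np.append(p,0.0); out=[]
    for n,*t in way:
        t=np.array(t,float)
        for i in range(1,n+1):
            q=cur+(t-cur)*i/n; o=R.T@(q[:3]-p)/1000
            out.append({"jaw":jaw,"offset":[round(float(v),rnd) for v in o],"roll":round(float(-np.radians(q[3])),3)})
        cur=t
    print(json.dumps(out))
E
python3 - <<'E'
from h import *
rows([(2,468.8,-244.8,160,0),(4,468.8,-244.8,290,0),(14,660,20,400,112)])
E
```

```text
[{"jaw": 255, "offset": [-0.0, -0.0, -0.019], "roll": -0.0}, {"jaw": 255, "offset": [-0.0, -0.0, -0.037], "roll": -0.0}, {"jaw": 255, "offset": [-0.0, -0.0, -0.07], "roll": -0.0}, {"jaw": 255, "offset": [-0.001, -0.001, -0.102], "roll": -0.0}, {"jaw": 255, "offset": [-0.001, -0.001, -0.135], "roll": -0.0}, {"jaw": 255, "offset": [-0.001, -0.001, -0.167], "roll": -0.0}, {"jaw": 255, "offset": [-0.022, 0.01, -0.175], "roll": -0.14}, {"jaw": 255, "offset": [-0.043, 0.02, -0.183], "roll": -0.279}, {"jaw": 255, "offset": [-0.064, 0.03, -0.19], "roll": -0.419}, {"jaw": 255, "offset": [-0.085, 0.041, -0.198], "roll": -0.559}, {"jaw": 255, "offset": [-0.106, 0.051, -0.206], "roll": -0.698}, {"jaw": 255, "offset": [-0.127, 0.061, -0.214], "roll": -0.838}, {"jaw": 255, "offset": [-0.148, 0.072, -0.222], "roll": -0.977}, {"jaw": 255, "offset": [-0.169, 0.082, -0.229], "roll": -1.117}, {"jaw": 255, "offset": [-0.189, 0.093, -0.237], "roll": -1.257}, {"jaw": 255, "offset": [-0.21, 0.103, -0.245], "roll": -1.396}, {"jaw": 255, "offset": [-0.231, 0.113, -0.253], "roll": -1.536}, {"jaw": 255, "offset": [-0.252, 0.124, -0.26], "roll": -1.676}, {"jaw": 255, "offset": [-0.273, 0.134, -0.268], "roll": -1.815}, {"jaw": 255, "offset": [-0.294, 0.145, -0.276], "roll": -1.955}]
```

play_rows(
  targets=[
    {"jaw": 255,"offset": [0,0,-0.015],"roll": 0},
    {"jaw": 255,"offset": [0,0,-0.037],"roll": 0},
    {"jaw": 255,"offset": [0,0,-0.07],"roll": 0},
    {"jaw": 255,"offset": [-0.001,-0.001,-0.102],"roll": 0},
    {"jaw": 255,"offset": [-0.001,-0.001,-0.135],"roll": 0},
    {"jaw": 255,"offset": [-0.001,-0.001,-0.165],"roll": -0.05},
    {"jaw": 255,"offset": [-0.022,0.01,-0.175],"roll": -0.14},
    {"jaw": 255,"offset": [-0.043,0.02,-0.183],"roll": -0.28},
    {"jaw": 255,"offset": [-0.064,0.03,-0.19],"roll": -0.42},
    {"jaw": 255,"offset": [-0.085,0.041,-0.198],"roll": -0.56},
    {"jaw": 255,"offset": [-0.106,0.051,-0.206],"roll": -0.7},
    {"jaw": 255,"offset": [-0.127,0.061,-0.214],"roll": -0.84},
    {"jaw": 255,"offset": [-0.148,0.072,-0.222],"roll": -0.98},
    {"jaw": 255,"offset": [-0.169,0.082,-0.229],"roll": -1.12},
    {"jaw": 255,"offset": [-0.189,0.093,-0.237],"roll": -1.26},
    {"jaw": 255,"offset": [-0.21,0.103,-0.245],"roll": -1.4},
    {"jaw": 255,"offset": [-0.231,0.113,-0.253],"roll": -1.54},
    {"jaw": 255,"offset": [-0.252,0.124,-0.26],"roll": -1.68},
    {"jaw": 255,"offset": [-0.273,0.134,-0.268],"roll": -1.82},
    {"jaw": 255,"offset": [-0.294,0.145,-0.276],"roll": -1.96},
  ],
)

```text
t: 18.65
eef_pos: [660.1, 21.2, 399.6]
tool_rot: [[0.769, -0.64, 0.007], [-0.64, -0.769, -0.001], [0.006, -0.003, -1.0]]
contact_force: [0.2, -0.7, -5.0]
width: 29.9
```

Run:
```python
from h import *
off([(760,140,470,40)])
rows([(9,760,140,470,74),(1,760,140,470,80),(9,760,140,470,80)])
```

```text
t 18.65 p [660.1  21.2 399.6] yaw -39.77 F [ 0.2 -0.7 -5. ] w 29.9 q [-4. 25. 68. -0. 86. 36.]
(760, 140, 470, 40) -> [0.0012, -0.1555, -0.0698] -1.392
[{"jaw": 255, "offset": [0.0, -0.017, -0.008], "roll": -0.144}, {"jaw": 255, "offset": [0.0, -0.035, -0.016], "roll": -0.287}, {"jaw": 255, "offset": [0.0, -0.052, -0.023], "roll": -0.431}, {"jaw": 255, "offset": [0.001, -0.069, -0.031], "roll": -0.574}, {"jaw": 255, "offset": [0.001, -0.086, -0.039], "roll": -0.718}, {"jaw": 255, "offset": [0.001, -0.104, -0.047], "roll": -0.861}, {"jaw": 255, "offset": [0.001, -0.121, -0.054], "roll": -1.005}, {"jaw": 255, "offset": [0.001, -0.138, -0.062], "roll": -1.148}, {"jaw": 255, "offset": [0.001, -0.156, -0.07], "roll": -1.292}, {"jaw": 255, "offset": [0.001, -0.156, -0.07], "roll": -1.396}, {"jaw": 255, "offset": [0.001, -0.156, -0.07], "roll": -1.396}, {"jaw": 255, "offset": [0.001, -0.156, -0.07], "roll": -1.396}, {"jaw": 255, "offset": [0.001, -0.156, -0.07], "roll": -1.396}, {"jaw": 255, "offset": [0.001, -0.156, -0.07], "roll": -1.396}, {"jaw": 255, "offset": [0.001, -0.156, -0.07], "roll": -1.396}, {"jaw": 255, "offset": [0.001, -0.156, -0.07], "roll": -1.396}, {"jaw": 255, "offset": [0.001, -0.156, -0.07], "roll": -1.396}, {"jaw": 255, "offset": [0.001, -0.156, -0.07], "roll": -1.396}, {"jaw": 255, "offset": [0.001, -0.156, -0.07], "roll": -1.396}]
```

play_rows(
  targets=[
    {"jaw": 255,"offset": [0,-0.017,-0.008],"roll": -0.14},
    {"jaw": 255,"offset": [0,-0.035,-0.016],"roll": -0.285},
    {"jaw": 255,"offset": [0,-0.052,-0.023],"roll": -0.43},
    {"jaw": 255,"offset": [0.001,-0.069,-0.031],"roll": -0.57},
    {"jaw": 255,"offset": [0.001,-0.086,-0.039],"roll": -0.72},
    {"jaw": 255,"offset": [0.001,-0.104,-0.047],"roll": -0.86},
    {"jaw": 255,"offset": [0.001,-0.121,-0.054],"roll": -1.0},
    {"jaw": 255,"offset": [0.001,-0.138,-0.062],"roll": -1.15},
    {"jaw": 255,"offset": [0.001,-0.15,-0.067],"roll": -1.28},
    {"jaw": 255,"offset": [0.001,-0.156,-0.07],"roll": -1.37},
    {"jaw": 255,"offset": [0.001,-0.156,-0.07],"roll": -1.4},
    {"jaw": 255,"offset": [0.001,-0.156,-0.07],"roll": -1.4},
    {"jaw": 255,"offset": [0.001,-0.156,-0.07],"roll": -1.4},
    {"jaw": 255,"offset": [0.001,-0.156,-0.07],"roll": -1.4},
    {"jaw": 255,"offset": [0.001,-0.156,-0.07],"roll": -1.4},
  ],
)

```text
t: 20.15
eef_pos: [760.0, 140.2, 470.4]
tool_rot: [[0.762, 0.648, 0.007], [0.648, -0.762, -0.001], [0.005, 0.006, -1.0]]
contact_force: [-0.5, -0.1, -5.8]
width: 29.6
```

Run:
```python
from h import *
import pickle
off([]); s=env.observe(); print(s['tool_rot'].round(4).tolist())
c=cam('scene'); pickle.dump((c,s),open('scene6.pkl','wb'))
p=s['eef_pos']; u,v=proj(c,p+[0,0,-60]).astype(int); print(u,v)
x0=max(0,u-70);y0=max(0,v-80); print(x0,y0)
cv2.imwrite('pics/s6.png',cv2.resize(c['pixels'][y0:y0+150,x0:x0+150],None,fx=4,fy=4,interpolation=cv2.INTER_CUBIC))
for t in ('pointer','index','pointer_tip','index_mark','angle_gauge'): print(t,[(np.round(r['location'],1),round(r['confidence'],2)) for r in env.spot_in(t,'scene')[:2]])
```

```text
t 20.15 p [760.  140.2 470.4] yaw 40.37 F [-0.5 -0.1 -5.8] w 29.6 q [  6.  38.  35.  -0. 106. -35.]
[[0.7618, 0.6477, 0.0071], [0.6477, -0.7619, -0.0013], [0.0045, 0.0056, -1.0]]
337 169
267 89
pointer [(array([770.6, 149.6, 390. ]), 0.48)]
index [(array([760.3, 160.9, 457.2]), 0.42)]
pointer_tip [(array([770.4, 145.8, 392.9]), 0.76)]
index_mark [(array([757.7, 165.2, 453.9]), 0.39)]
angle_gauge [(array([ 635.6, -221.5,   72.7]), 0.93), (array([ 776.5, -318.8,   68.5]), 0.91)]
```

View pics/s6.png

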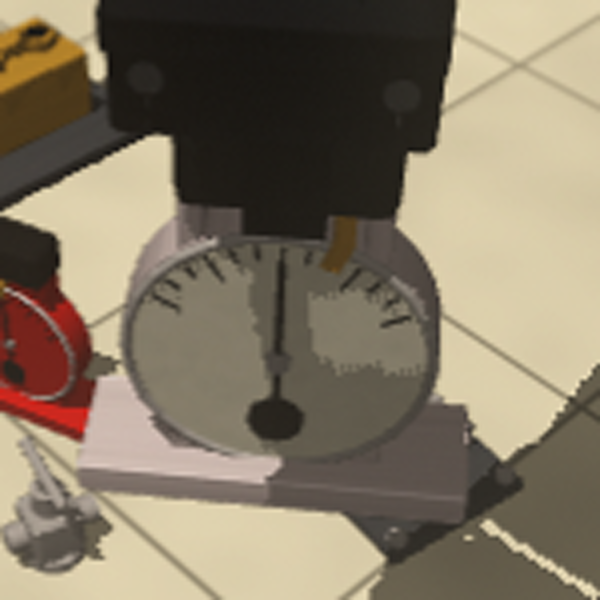

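```bash
cat >> h.py <<'E'
def dialpts(c,p,yaw,pix,d,tilt=0):
    a=np.radians(yaw); N=np.array([np.cos(a),np.sin(a),0]); Y=np.array([-np.sin(a),np.cos(a),0])
    o=np.linalg.inv(np.array(c['view']))[:3,3]; out=[]
    P0=np.array([p[0],p[1],0])+N*d
    for u,v in pix:
        r=unproj(c,u,v,1.0)-o; t=((P0-o)@N)/(r@N); X=o+t*r
        out.append(((X-P0)@Y, X[2]))
    return np.array(out)
E
python3 - <<'E'
from h import *
import pickle
c,s=pickle.load(open('scene6.pkl','rb')); p=s['eef_pos']
cr=lambda x,y:(267+(x+.5)/4-.5,89+(y+.5)/4-.5)
pix=[cr(278,363),cr(282,248),cr(275,420),cr(332,270),cr(346,218),cr(125,345),cr(438,345),cr(280,460),cr(230,240), cr(340,240)]
for d in (10,12.5,15):
    q=dialpts(c,p,40.37,pix,d); q[:,1]-=p[2]
    print(d,q.round(1).tolist())
    P=q[0]; f=lambda k:np.arctan2(*(q[k]-P))
    print('needle',f(1),'bob',np.arctan2(*(P-q[2])),'clip tip',f(3),'clip top',f(4),'clip mid',f(9))
E
```

```text
10 [[-1.2, -67.2], [-1.3, -20.3], [-1.5, -93.6], [13.6, -27.2], [16.5, -7.5], [-49.5, -64.7], [47.2, -54.1], [0.7, -113.1], [-16.4, -18.7], [15.2, -15.7]]
needle -0.0015467735130147396 bob 0.01090320058671752 clip tip 0.353265083174197 clip top 0.28734341157151827 clip mid 0.30848937143702676
12.5 [[-1.0, -64.7], [-1.1, -18.1], [-1.3, -90.9], [13.6, -25.0], [16.5, -5.5], [-49.0, -62.2], [47.0, -51.7], [0.8, -110.3], [-16.1, -16.6], [15.3, -13.6]]
needle -0.0015467735130141938 bob 0.010903200586716325 clip tip 0.35326508317419836 clip top 0.28734341157151877 clip mid 0.30848937143702765
15 [[-0.9, -62.2], [-1.0, -16.0], [-1.2, -88.2], [13.6, -22.8], [16.5, -3.4], [-48.4, -59.7], [46.8, -49.2], [1.0, -107.4], [-15.8, -14.4], [15.3, -11.5]]
needle -0.0015467735130152269 bob 0.010903200586716334 clip tip 0.3532650831741977 clip top 0.2873434115715178 clip mid 0.30848937143702715
```

```bash
cat >> h.py <<'E'
def rectify(c,p,yaw,d,zc,yc=0,sc=8,half=60):
    # image: right = -Y?? camera looks along -N ; image right = +Y (left-hand of N) 
    a=np.radians(yaw); N=np.array([np.cos(a),np.sin(a),0]); Y=np.array([-np.sin(a),np.cos(a),0])
    n=int(2*half*sc); mx=np.zeros((n,n),np.float32); my=mx.copy()
    P0=np.array([p[0],p[1],0])+N*d
    jj,ii=np.meshgrid(np.arange(n),np.arange(n))
    X=P0+((jj/sc-half)+yc)[...,None]*Y+(zc-(ii/sc-half))[...,None]*np.array([0,0,1.])
    V=np.array(c['view']); q=X@V[:3,:3].T+V[:3,3]; x=q[...,0]/q[...,2]; y=q[...,1]/q[...,2]; k=1+c['k1']*(x*x+y*y); f=K(c)
    return cv2.remap(c['pixels'],(x*k*f+c['cx']).astype(np.float32),(y*k*f+c['cy']).astype(np.float32),cv2.INTER_CUBIC)
E
python3 - <<'E'
from h import *
import pickle
c,s=pickle.load(open('scene6.pkl','rb')); p=s['eef_pos']
I=rectify(c,p,40.37,12.5,p[2]-64.7,-1.0,sc=6,half=60)
o=360
for th in np.arange(0,.61,.1):
    a=(int(o+6*38*np.sin(th)),int(o-6*38*np.cos(th))); b=(int(o+6*50*np.sin(th)),int(o-6*50*np.cos(th)))
    cv2.line(I,a,b,(0,255,0) if abs(th-.3)>.01 else (0,0,255),1)
for r in (45,50): cv2.circle(I,(o,o),6*r,(255,0,0),1)
cv2.imwrite('pics/rect6.png',I[0:600,60:660])
J=cv2.resize(rectify(c,p,40.37,12.5,p[2]-64.7,-1.0,sc=12,half=60)[60:400,660:1060],None,fx=1.5,fy=1.5); cv2.imwrite('pics/rect6b.png',J)
E
```

```text
(no output)
```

View pics/rect6.png

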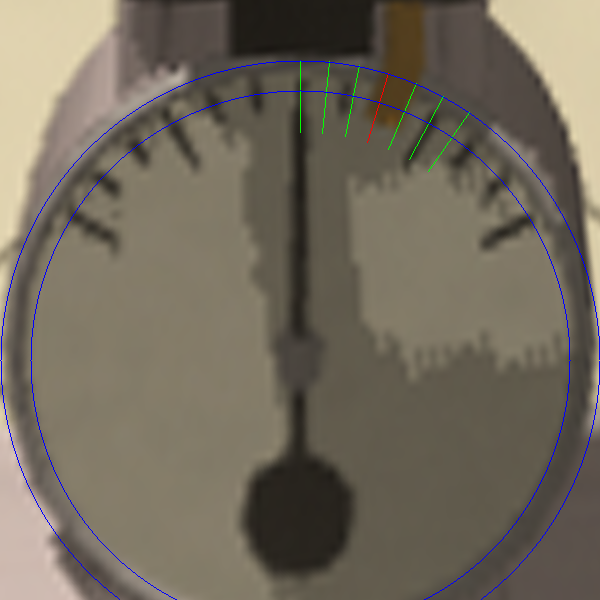

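View pics/rect6b.png

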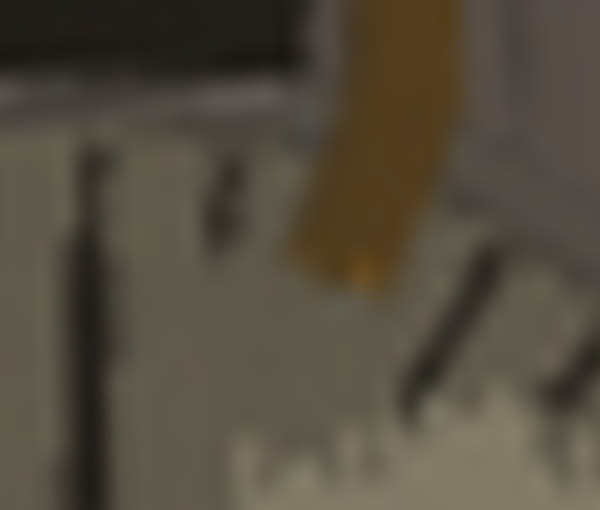

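Run:
```python
from h import *
rows([(1,752,136,464,0),(1,735,127,450,-1),(11,510,14,270,-5.4),(1,497,7,252,-5.4),(1,493.5,5.4,240,-5.4),(3,493.5,5.4,236,-5.4)])
```

```text
[{"jaw": 255, "offset": [-0.009, -0.002, 0.006], "roll": -0.0}, {"jaw": 255, "offset": [-0.028, -0.006, 0.02], "roll": 0.017}, {"jaw": 255, "offset": [-0.05, -0.012, 0.036], "roll": 0.024}, {"jaw": 255, "offset": [-0.073, -0.017, 0.052], "roll": 0.031}, {"jaw": 255, "offset": [-0.095, -0.023, 0.069], "roll": 0.038}, {"jaw": 255, "offset": [-0.117, -0.028, 0.085], "roll": 0.045}, {"jaw": 255, "offset": [-0.139, -0.034, 0.101], "roll": 0.052}, {"jaw": 255, "offset": [-0.162, -0.039, 0.117], "roll": 0.059}, {"jaw": 255, "offset": [-0.184, -0.045, 0.134], "roll": 0.066}, {"jaw": 255, "offset": [-0.206, -0.05, 0.15], "roll": 0.073}, {"jaw": 255, "offset": [-0.229, -0.056, 0.166], "roll": 0.08}, {"jaw": 255, "offset": [-0.251, -0.062, 0.182], "roll": 0.087}, {"jaw": 255, "offset": [-0.273, -0.067, 0.199], "roll": 0.094}, {"jaw": 255, "offset": [-0.288, -0.07, 0.217], "roll": 0.094}, {"jaw": 255, "offset": [-0.292, -0.071, 0.228], "roll": 0.094}, {"jaw": 255, "offset": [-0.292, -0.071, 0.23], "roll": 0.094}, {"jaw": 255, "offset": [-0.292, -0.071, 0.231], "roll": 0.094}, {"jaw": 255, "offset": [-0.292, -0.071, 0.232], "roll": 0.094}]
```

play_rows(
  targets=[
    {"jaw": 255,"offset": [-0.009,-0.002,0.006],"roll": 0},
    {"jaw": 255,"offset": [-0.028,-0.006,0.02],"roll": 0.017},
    {"jaw": 255,"offset": [-0.05,-0.012,0.036],"roll": 0.024},
    {"jaw": 255,"offset": [-0.073,-0.017,0.052],"roll": 0.031},
    {"jaw": 255,"offset": [-0.095,-0.023,0.069],"roll": 0.038},
    {"jaw": 255,"offset": [-0.117,-0.028,0.085],"roll": 0.045},
    {"jaw": 255,"offset": [-0.139,-0.034,0.101],"roll": 0.052},
    {"jaw": 255,"offset": [-0.162,-0.039,0.117],"roll": 0.059},
    {"jaw": 255,"offset": [-0.184,-0.045,0.134],"roll": 0.066},
    {"jaw": 255,"offset": [-0.206,-0.05,0.15],"roll": 0.073},
    {"jaw": 255,"offset": [-0.229,-0.056,0.166],"roll": 0.08},
    {"jaw": 255,"offset": [-0.251,-0.062,0.182],"roll": 0.087},
    {"jaw": 255,"offset": [-0.273,-0.067,0.199],"roll": 0.094},
    {"jaw": 255,"offset": [-0.288,-0.07,0.217],"roll": 0.094},
    {"jaw": 255,"offset": [-0.292,-0.071,0.228],"roll": 0.094},
    {"jaw": 255,"offset": [-0.292,-0.071,0.232],"roll": 0.094},
    {"jaw": 255,"offset": [-0.292,-0.071,0.234],"roll": 0.094},
    {"jaw": 255,"offset": [-0.292,-0.071,0.234],"roll": 0.094},
    {"jaw": 255,"offset": [-0.292,-0.071,0.234],"roll": 0.094},
  ],
)

```text
t: 22.35
eef_pos: [493.9, 5.0, 234.9]
tool_rot: [[0.819, 0.574, 0.008], [0.574, -0.819, -0.001], [0.006, 0.006, -1.0]]
contact_force: [0.3, -0.1, -4.5]
width: 30.0
```

Run:
```python
from h import *
import pickle
off([(493.5,5.4,212,35)]); s=env.observe(); print(s['tool_rot'].round(4).tolist())
c=cam('scene'); pickle.dump((c,s),open('scene7.pkl','wb'))
W=cloud(c); p=s['eef_pos']
a=np.radians(35); N=np.array([np.cos(a),np.sin(a)]);Y=np.array([-np.sin(a),np.cos(a)])
m=(np.hypot(W[...,0]-494,W[...,1]-5)<90)&(W[...,2]>105)&(W[...,2]<131)
q=W[m]; r=(q[:,:2]-p[:2]); print('foot: n',np.percentile(r@N,[0,2,98,100]).round(1),'y',np.percentile(r@Y,[0,1,99,100]).round(1),'z',np.percentile(q[:,2],[1,50,99]).round(1), cv2.minAreaRect(q[:,:2].astype(np.float32)))
u,v=proj(c,(494,5,130)).astype(int); print(u-50,v-55)
cv2.imwrite('pics/s7.png',cv2.resize(c['pixels'][v-55:v+45,u-50:u+50],None,fx=6,fy=6,interpolation=cv2.INTER_CUBIC))
```

```text
t 22.35 p [493.9   5.  234.9] yaw 35.06 F [ 0.3 -0.1 -4.5] w 30.0 q [ -7.  17. 107.  -0.  56. -42.]
(493.5, 5.4, 212, 35) -> [-0.0002, -0.0007, 0.0229] 0.001
[[0.8185, 0.5744, 0.0079], [0.5744, -0.8186, -0.0014], [0.0056, 0.0057, -1.0]]
foot: n [-20.6 -16.1  24.8  25.7] y [-67.5 -65.9  61.8  63.1] z [112.3 124.8 130.2] ((497.31939697265625, 4.563232421875), (46.11005401611328, 130.61940002441406), 34.85568618774414)
324 118
```

View pics/s7.png

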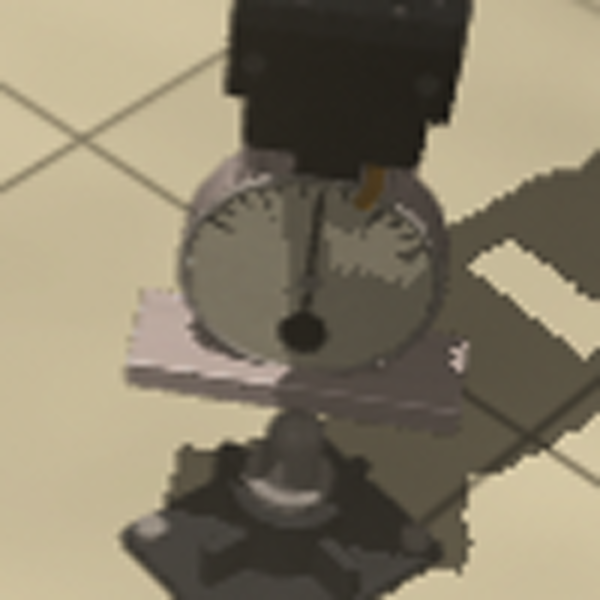

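Run:
```python
from h import *
off([(491.1,5.5,214,35),(491.1,5.5,211,35)])
```

```text
t 22.4 p [493.8   5.  234.9] yaw 35.06 F [-0.4 -0.4 -4.5] w 29.9 q [ -7.  16. 107.  -0.  56. -42.]
(491.1, 5.5, 214, 35) -> [-0.0021, -0.0021, 0.0209] 0.001
(491.1, 5.5, 211, 35) -> [-0.0021, -0.0021, 0.0239] 0.001
```

play_rows(
  targets=[
    {"jaw": 255,"offset": [-0.002,-0.002,0.005],"roll": 0},
    {"jaw": 255,"offset": [-0.002,-0.002,0.012],"roll": 0},
    {"jaw": 255,"offset": [-0.002,-0.002,0.018],"roll": 0},
    {"jaw": 255,"offset": [-0.002,-0.002,0.022],"roll": 0},
    {"jaw": 255,"offset": [-0.002,-0.002,0.0235],"roll": 0},
    {"jaw": 255,"offset": [-0.002,-0.002,0.0235],"roll": 0},
    {"jaw": 255,"offset": [-0.002,-0.002,0.0235],"roll": 0},
  ],
)

```text
t: 23.1
eef_pos: [491.4, 5.4, 211.5]
tool_rot: [[0.819, 0.574, 0.008], [0.574, -0.819, -0.001], [0.006, 0.006, -1.0]]
contact_force: [0.8, 0.0, -4.6]
width: 29.9
```

Run:
```python
from h import *
off([(491.1,5.5,210,35)]);print(env.observe()['tool_rot'].round(4).tolist())
```

```text
t 23.1 p [491.4   5.4 211.5] yaw 35.06 F [ 0.8  0.  -4.6] w 29.9 q [ -7.  18. 109.  -0.  53. -42.]
(491.1, 5.5, 210, 35) -> [-0.0002, -0.0003, 0.0015] 0.001
[[0.8185, 0.5744, 0.008], [0.5744, -0.8186, -0.0015], [0.0057, 0.0058, -1.0]]
```

play_rows(
  targets=[
    {"jaw": 255,"offset": [0,0,0.001],"roll": 0},
    {"jaw": 255,"offset": [0,0,0.0018],"roll": 0},
    {"jaw": 255,"offset": [0,0,0.0025],"roll": 0},
    {"jaw": 255,"offset": [0,0,0.0025],"roll": 0},
  ],
)

```text
t: 23.5
eef_pos: [491.4, 5.4, 208.9]
tool_rot: [[0.819, 0.574, 0.008], [0.574, -0.819, -0.001], [0.006, 0.006, -1.0]]
contact_force: [1.1, 0.6, -5.0]
width: 29.6
```

play_rows(
  targets=[
    {"jaw": 255,"offset": [0,0,0.0005],"roll": 0},
    {"jaw": 255,"offset": [0,0,0.001],"roll": 0},
    {"jaw": 255,"offset": [0,0,0.001],"roll": 0},
  ],
)

```text
t: 23.8
eef_pos: [491.5, 5.4, 208.4]
tool_rot: [[0.819, 0.574, 0.009], [0.574, -0.819, -0.002], [0.006, 0.006, -1.0]]
contact_force: [-1.5, -0.1, 1.7]
width: 29.6
```

play_rows(
  targets=[
    {"jaw": 255,"offset": [0,0,0.0008],"roll": 0},
    {"jaw": 255,"offset": [0,0,0.0008],"roll": 0},
    {"jaw": 255,"offset": [0,0,0.0008],"roll": 0},
    {"jaw": 255,"offset": [0,0,0.0008],"roll": 0},
    {"jaw": 255,"offset": [0,0,0.0008],"roll": 0},
    {"jaw": 255,"offset": [0,0,0.0008],"roll": 0},
    {"jaw": 255,"offset": [0,0,0.0008],"roll": 0},
    {"jaw": 255,"offset": [0,0,0.0008],"roll": 0},
    {"jaw": 255,"offset": [0,0,0.0008],"roll": 0},
    {"jaw": 255,"offset": [0,0,0.0008],"roll": 0},
    {"jaw": 255,"offset": [0,0,0.0008],"roll": 0},
    {"jaw": 255,"offset": [0,0,0.0008],"roll": 0},
  ],
)

```text
t: 25.0
eef_pos: [491.6, 5.3, 208.2]
tool_rot: [[0.818, 0.574, 0.009], [0.574, -0.819, -0.002], [0.007, 0.007, -1.0]]
contact_force: [-1.9, -0.3, 7.6]
width: 30.0
```

Run:
```python
from h import *
import pickle
off([]); s=env.observe(); print(s['tool_rot'].round(4).tolist(),s['torque'].round(3))
c=cam('scene'); pickle.dump((c,s),open('scene8.pkl','wb'))
p=s['eef_pos']
I=rectify(c,p,35.06,12.5,p[2]-64.7,-1.0,sc=5,half=75)
cv2.imwrite('pics/rect8.png',I)
u,v=proj(c,(494,5,100)).astype(int)
cv2.imwrite('pics/s8.png',cv2.resize(c['pixels'][v-55:v+45,u-50:u+50],None,fx=6,fy=6,interpolation=cv2.INTER_CUBIC))
```

```text
t 25.0 p [491.6   5.3 208.2] yaw 35.06 F [-1.9 -0.3  7.6] w 30.0 q [ -7.  18. 109.  -0.  52. -42.]
[[0.8185, 0.5744, 0.0095], [0.5745, -0.8185, -0.0017], [0.0068, 0.0068, -1.0]] [-0.006  0.535 -0.03 ]
```

View pics/rect8.png

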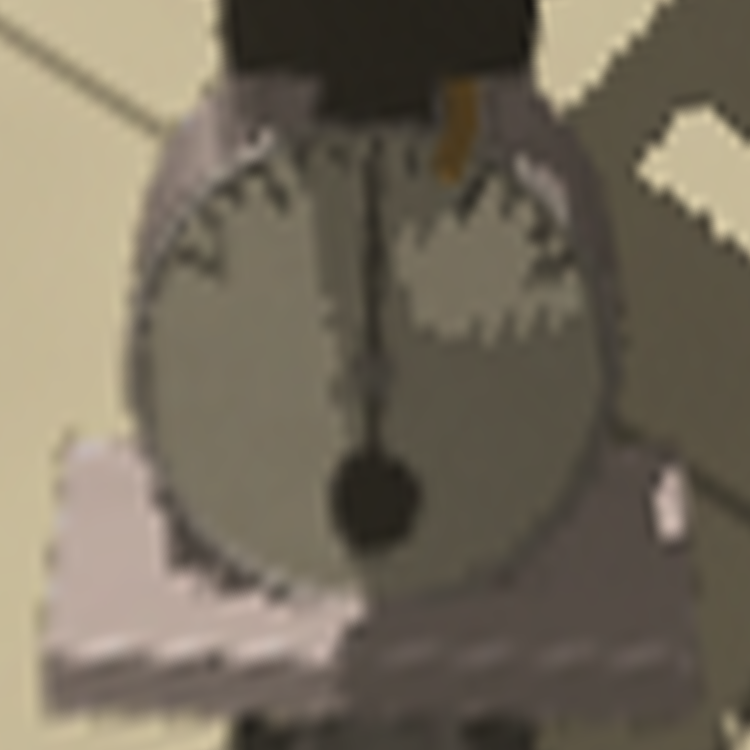

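View pics/s8.png

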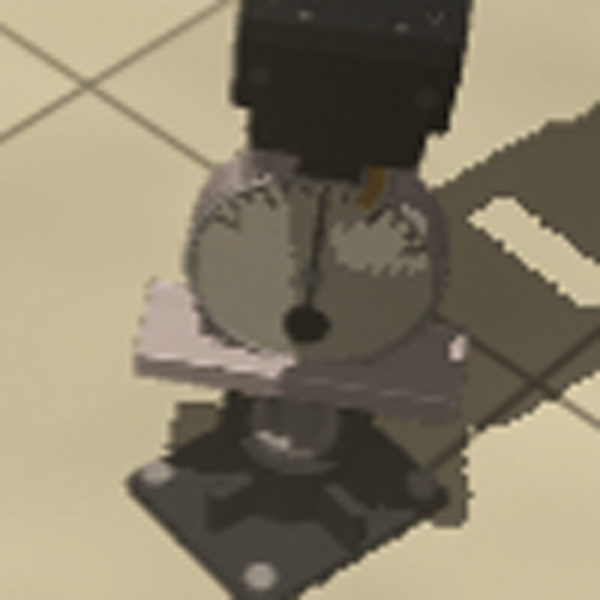

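```bash
cat >> h.py <<'E'
def footslope(c,p,yaw,zf,d=23.5,off=-1.5,sl0=0.0,dbg=False):
    # top-front and bottom-front edges of foot in rectified plane at d (front face of foot): zf = foot underside height
    I=cv2.cvtColor(rectify(c,p,yaw,d,zf,off,sc=8,half=75),cv2.COLOR_BGR2GRAY).astype(np.float32)
    I=cv2.GaussianBlur(I,(0,0),5); n=I.shape[0]; o=n/2; g=np.gradient(I,axis=0); res={}
    for nm,z in (('top',14),('bot',0)):
        X=[];Z=[]
        for x in range(-58,59,2):
            if nm=='bot' and abs(x)<28: continue
            zc=z+sl0*x; r0=int(o-8*(zc+5)); r1=int(o-8*(zc-5)); col=int(o+8*x)
            k=np.abs(g[r0:r1,col]); j=k.argmax(); X.append(x); Z.append((o-(r0+j))/8)
        X=np.array(X);Z=np.array(Z); keep=np.ones(len(X),bool)
        for _ in range(4):
            f=np.polyfit(X[keep],Z[keep],1); e=Z-np.polyval(f,X); keep=np.abs(e)<max(0.5,1.5*np.std(e[keep]))
        res[nm]=(f.round(4),keep.sum(),np.std(e[keep]).round(2))
    return res
E
python3 - <<'E'
from h import *
import pickle
c,s=pickle.load(open('scene6.pkl','rb')); p=s['eef_pos']; print(footslope(c,p,40.37,p[2]-123))
c,s=pickle.load(open('scene7.pkl','rb')); p=s['eef_pos']; print(footslope(c,p,35.06,p[2]-123))
c,s=pickle.load(open('scene8.pkl','rb')); p=s['eef_pos']; print(footslope(c,p,35.06,p[2]-123))
cv2.imwrite('pics/foot8.png',rectify(c,p,35.06,23.5,p[2]-123,-1.5,sc=5,half=75)[250:500])
E
```

```text
{'top': (array([-1.18000e-02,  1.27878e+01]), np.int64(48), np.float64(0.27)), 'bot': (array([-0.0045,  1.21  ]), np.int64(21), np.float64(0.25))}
{'top': (array([-0.0201, 12.7725]), np.int64(36), np.float64(0.4)), 'bot': (array([-0.0171,  0.5588]), np.int64(17), np.float64(0.29))}
{'top': (array([-1.25000e-02,  1.26663e+01]), np.int64(40), np.float64(0.55)), 'bot': (array([-0.0236,  0.6537]), np.int64(16), np.float64(0.24))}
```

View pics/foot8.png

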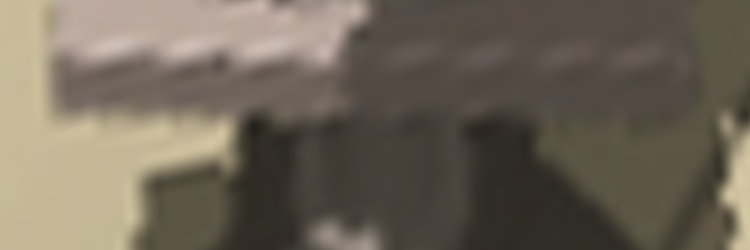

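play_rows(
  targets=[
    {"jaw": 255,"offset": [0,0.001,0.0005],"roll": 0},
    {"jaw": 255,"offset": [0,0.002,0.0005],"roll": 0},
    {"jaw": 255,"offset": [0,0.002,0.0005],"roll": 0},
    {"jaw": 255,"offset": [0,0.002,0.0005],"roll": 0},
    {"jaw": 255,"offset": [0,0.002,0.0005],"roll": 0},
    {"jaw": 255,"offset": [0,0.002,0.0005],"roll": 0},
    {"jaw": 255,"offset": [0,0.002,0.0005],"roll": 0},
    {"jaw": 255,"offset": [0,0.002,0.0005],"roll": 0},
    {"jaw": 255,"offset": [0,0.002,0.0005],"roll": 0},
    {"jaw": 255,"offset": [0,0.002,0.0005],"roll": 0},
    {"jaw": 255,"offset": [0,0.002,0.0005],"roll": 0},
    {"jaw": 255,"offset": [0,0.002,0.0005],"roll": 0},
  ],
)

```text
t: 26.25
eef_pos: [492.7, 4.0, 208.2]
tool_rot: [[0.819, 0.574, 0.01], [0.574, -0.819, -0.001], [0.007, 0.006, -1.0]]
contact_force: [-2.4, 1.9, 7.9]
width: 29.5
```

Run:
```python
from h import *
import pickle
off([]); s=env.observe()
c=cam('scene'); pickle.dump((c,s),open('scene9.pkl','wb')); p=s['eef_pos']
print(footslope(c,p,35.06,p[2]-123,off=-1.5))
I=rectify(c,p,35.06,12.5,p[2]-64.7,-1.0,sc=5,half=75); cv2.imwrite('pics/rect9.png',I)
```

```text
t 26.25 p [492.7   4.  208.2] yaw 35.05 F [-2.4  1.9  7.9] w 29.5 q [ -7.  18. 109.   0.  52. -42.]
{'top': (array([-0.0129, 12.745 ]), np.int64(42), np.float64(0.52)), 'bot': (array([-0.0053,  1.0918]), np.int64(16), np.float64(0.27))}
```

View pics/rect9.png

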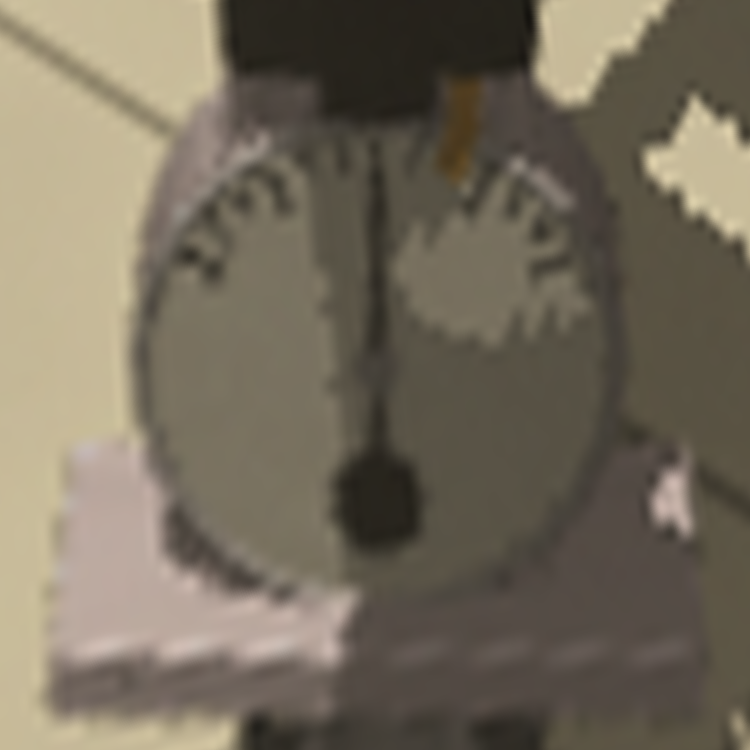

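play_rows(
  targets=[
    {"jaw": 255,"offset": [0,0.0015,0.0005],"roll": 0},
    {"jaw": 255,"offset": [0,0.0035,0.0006],"roll": 0},
    {"jaw": 255,"offset": [0,0.0055,0.0006],"roll": 0},
    {"jaw": 255,"offset": [0,0.0075,0.0007],"roll": 0},
    {"jaw": 255,"offset": [0,0.0095,0.0008],"roll": 0},
    {"jaw": 255,"offset": [0,0.0115,0.001],"roll": 0},
    {"jaw": 255,"offset": [0,0.012,0.001],"roll": 0},
  ],
)

```text
t: 27.0
eef_pos: [499.6, -5.7, 207.7]
tool_rot: [[0.819, 0.574, 0.01], [0.574, -0.819, -0.001], [0.008, 0.006, -1.0]]
contact_force: [-2.1, 2.3, 5.1]
width: 29.8
```

Run:
```python
from h import *
import pickle
off([]); s=env.observe()
c=cam('scene'); pickle.dump((c,s),open('scene10.pkl','wb')); p=s['eef_pos']
I=rectify(c,[491.6,5.3,208],35.06,12.5,208.2-64.7,-1.0,sc=5,half=75); cv2.imwrite('pics/rect10.png',I)
```

```text
t 27.0 p [499.6  -5.7 207.7] yaw 35.04 F [-2.1  2.3  5.1] w 29.8 q [ -8.  19. 108.   0.  53. -43.]
```

View pics/rect10.png

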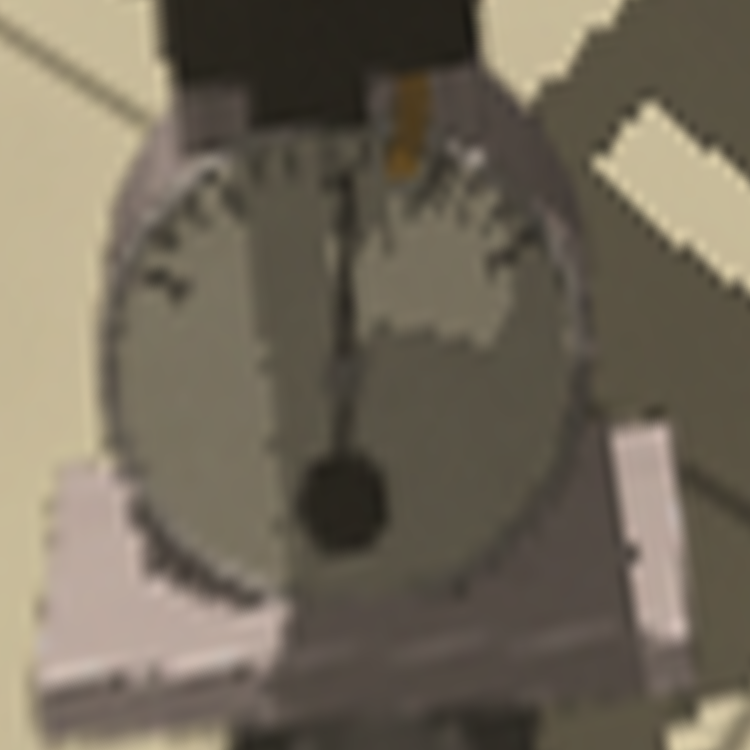

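play_rows(
  targets=[
    {"jaw": 255,"offset": [0,0.002,0.0006],"roll": 0},
    {"jaw": 255,"offset": [0,0.004,0.0008],"roll": 0},
    {"jaw": 255,"offset": [0,0.006,0.0011],"roll": 0},
    {"jaw": 255,"offset": [0,0.008,0.0014],"roll": 0},
    {"jaw": 255,"offset": [0,0.01,0.0017],"roll": 0},
    {"jaw": 255,"offset": [0,0.012,0.0021],"roll": 0},
    {"jaw": 255,"offset": [0,0.012,0.0021],"roll": 0},
  ],
)

```text
t: 27.75
eef_pos: [506.6, -15.6, 205.9]
tool_rot: [[0.819, 0.574, 0.01], [0.574, -0.819, -0.001], [0.008, 0.006, -1.0]]
contact_force: [-2.2, 1.7, 4.8]
width: 29.8
```

play_rows(
  targets=[
    {"jaw": 255,"offset": [0,0.002,0.0009],"roll": 0},
    {"jaw": 255,"offset": [0,0.004,0.0013],"roll": 0},
    {"jaw": 255,"offset": [0,0.006,0.0017],"roll": 0},
    {"jaw": 255,"offset": [0,0.008,0.0021],"roll": 0},
    {"jaw": 255,"offset": [0,0.01,0.0026],"roll": 0},
    {"jaw": 255,"offset": [0,0.012,0.0031],"roll": 0},
    {"jaw": 255,"offset": [0,0.012,0.0031],"roll": 0},
  ],
)

```text
t: 28.45
eef_pos: [513.7, -25.5, 203.2]
tool_rot: [[0.819, 0.574, 0.01], [0.574, -0.819, -0.001], [0.008, 0.007, -1.0]]
contact_force: [-1.4, 0.1, 6.3]
width: 29.8
```

Run:
```python
from h import *
import pickle
off([]); s=env.observe()
c=cam('scene'); pickle.dump((c,s),open('scene11.pkl','wb')); p=s['eef_pos']
I=rectify(c,[491.6,5.3,208],35.06,12.5,208.2-64.7,-1.0,sc=5,half=75); cv2.imwrite('pics/rect11.png',I)
```

```text
t 28.45 p [513.7 -25.5 203.2] yaw 35.03 F [-1.4  0.1  6.3] w 29.8 q [-10.  20. 106.   0.  53. -45.]
```

View pics/rect11.png

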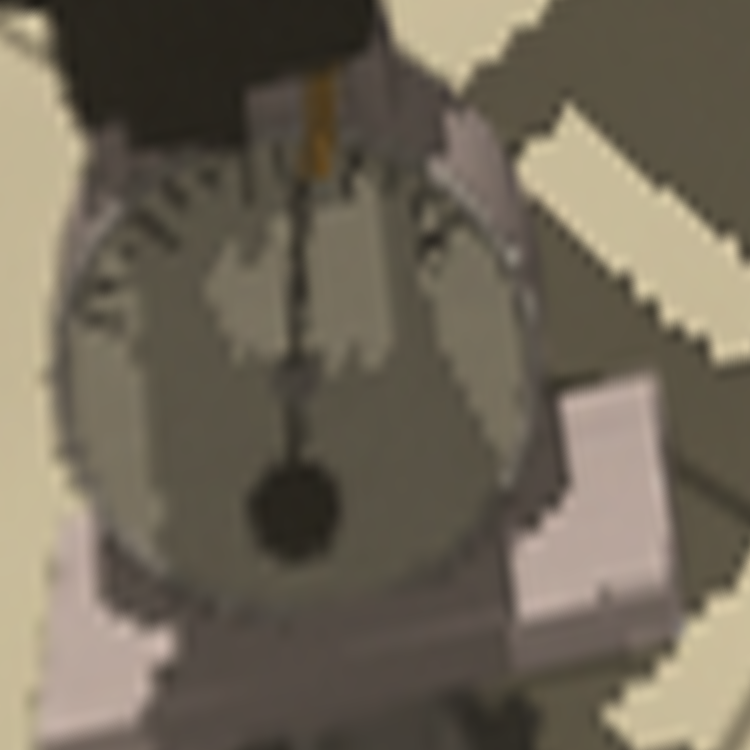

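play_rows(
  targets=[
    {"jaw": 255,"offset": [0,0.0015,0.0008],"roll": 0},
    {"jaw": 255,"offset": [0,0.003,0.0012],"roll": 0},
    {"jaw": 255,"offset": [0,0.0045,0.0016],"roll": 0},
    {"jaw": 255,"offset": [0,0.006,0.002],"roll": 0},
    {"jaw": 255,"offset": [0,0.0075,0.0025],"roll": 0},
    {"jaw": 255,"offset": [0,0.0092,0.003],"roll": 0},
    {"jaw": 255,"offset": [0,0.0092,0.003],"roll": 0},
    {"jaw": 255,"offset": [0,0.0092,0.003],"roll": 0},
    {"jaw": 255,"offset": [0,0.0092,0.003],"roll": 0},
    {"jaw": 255,"offset": [0,0.0092,0.003],"roll": 0},
    {"jaw": 255,"offset": [0,0.0092,0.003],"roll": 0},
    {"jaw": 255,"offset": [0,0.0092,0.003],"roll": 0},
    {"jaw": 255,"offset": [0,0.0092,0.003],"roll": 0},
    {"jaw": 255,"offset": [0,0.0092,0.003],"roll": 0},
  ],
)

```text
t: 29.9
eef_pos: [519.0, -33.1, 200.5]
tool_rot: [[0.819, 0.574, 0.011], [0.574, -0.819, -0.001], [0.008, 0.007, -1.0]]
contact_force: [-1.0, -0.4, 4.6]
width: 29.9
```

```bash
cat > look.py <<'E'
from h import *
import pickle,sys
k=sys.argv[1]
off([]); s=env.observe()
c=cam('scene'); pickle.dump((c,s),open(f'scene{k}.pkl','wb')); p=s['eef_pos']
d=p[:2]-np.array([492.7,4.0]); y=d@np.array([.574,-.819])-1.2
from scipy.optimize import brentq
a=brentq(lambda a:10.5*np.sin(a)-10.5*a*np.cos(a)+133.8*np.sin(a)-y,-.5,.6); print('y',y,'a',a)
I=rectify(c,[491.6+.574*20,5.3-.819*20,208],35.06,12.5,208.2-64.7,-1.0,sc=6,half=60); cv2.imwrite(f'pics/rect{k}.png',I)
E
python3 look.py 12
```

```text
t 29.9 p [519.  -33.1 200.5] yaw 35.04 F [-1.  -0.4  4.6] w 29.9 q [-11.  21. 106.   0.  53. -46.]
y 44.273366320345545 a 0.3362073971644125
```

View pics/rect12.png

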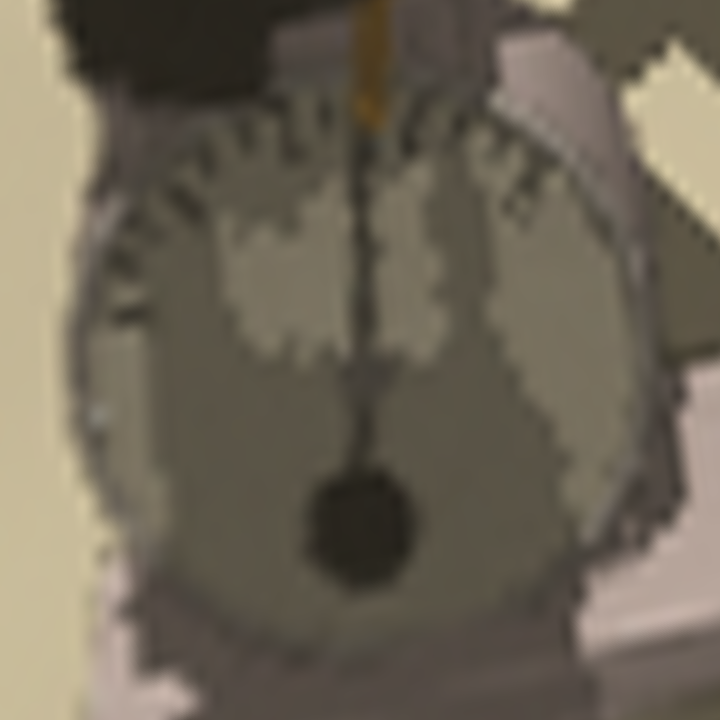

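play_rows(
  targets=[
    {"jaw": 255,"offset": [0,0.001,0.0008],"roll": 0},
    {"jaw": 255,"offset": [0,0.002,0.0011],"roll": 0},
    {"jaw": 255,"offset": [0,0.0027,0.0014],"roll": 0},
    {"jaw": 255,"offset": [0,0.0027,0.0014],"roll": 0},
    {"jaw": 255,"offset": [0,0.0027,0.0014],"roll": 0},
    {"jaw": 255,"offset": [0,0.0027,0.0014],"roll": 0},
    {"jaw": 255,"offset": [0,0.0027,0.0014],"roll": 0},
    {"jaw": 255,"offset": [0,0.0027,0.0014],"roll": 0},
    {"jaw": 255,"offset": [0,0.0027,0.0014],"roll": 0},
    {"jaw": 255,"offset": [0,0.0027,0.0014],"roll": 0},
    {"jaw": 255,"offset": [0,0.0027,0.0014],"roll": 0},
    {"jaw": 255,"offset": [0,0.0027,0.0014],"roll": 0},
    {"jaw": 255,"offset": [0,0.0027,0.0014],"roll": 0},
    {"jaw": 255,"offset": [0,0.0027,0.0014],"roll": 0},
    {"jaw": 255,"offset": [0,0.0027,0.0014],"roll": 0},
  ],
)

```text
t: 31.45
eef_pos: [520.7, -35.4, 199.5]
tool_rot: [[0.819, 0.574, 0.011], [0.574, -0.819, -0.001], [0.009, 0.008, -1.0]]
contact_force: [-1.5, -0.3, 6.3]
width: 30.0
```

```bash
python3 look.py 13
python3 - <<'E'
from h import *
import pickle
c,s=pickle.load(open('scene13.pkl','rb'))
# source-pixel analysis: brass mask & dark bob & needle
b=c['pixels'].astype(int); u,v=proj(c,[512,-20,150]).astype(int); print(u,v)
x0,y0=u-30,v-30
cr=c['pixels'][y0:y0+60,x0:x0+60]
hsv=cv2.cvtColor(cr,cv2.COLOR_BGR2HSV)
m=(hsv[...,1]>140)&(hsv[...,0]>12)&(hsv[...,0]<28)&(hsv[...,2]>60)
ys,xs=np.where(m); print('brass',[(x+x0,y+y0) for x,y in zip(xs,ys)])
cv2.imwrite('pics/raw13.png',cv2.resize(cr,None,fx=10,fy=10,interpolation=cv2.INTER_NEAREST)); print(x0,y0)
E
```

```text
t 31.45 p [520.7 -35.4 199.5] yaw 35.05 F [-1.5 -0.3  6.3] w 30.0 q [-11.  21. 106.   0.  53. -46.]
y 47.17521963392721 a 0.35904986268086503
361 165
brass [(np.int64(368), np.int64(152)), (np.int64(369), np.int64(152)), (np.int64(368), np.int64(153)), (np.int64(369), np.int64(153)), (np.int64(368), np.int64(154)), (np.int64(368), np.int64(155)), (np.int64(368), np.int64(156)), (np.int64(368), np.int64(157)), (np.int64(367), np.int64(158)), (np.int64(368), np.int64(158)), (np.int64(368), np.int64(159))]
331 135
```

View pics/rect13.png

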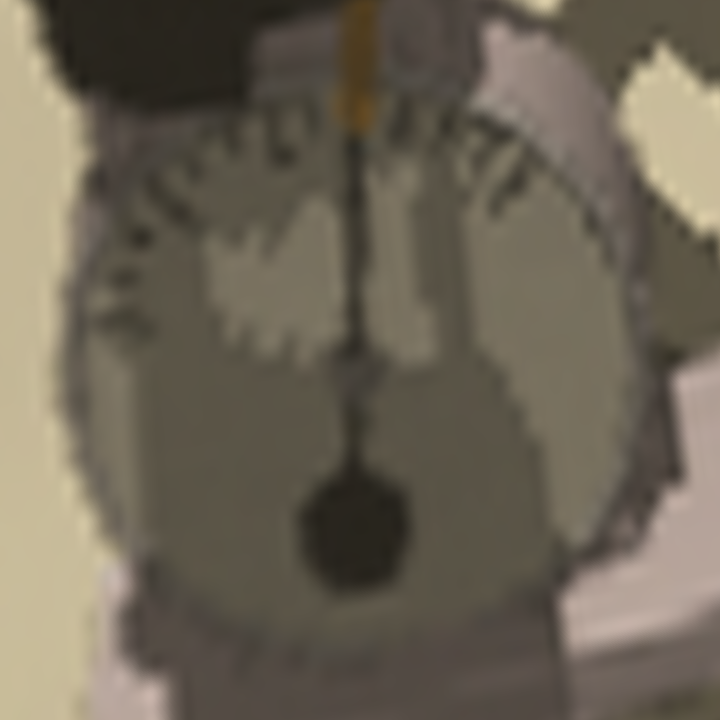

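View pics/raw13.png

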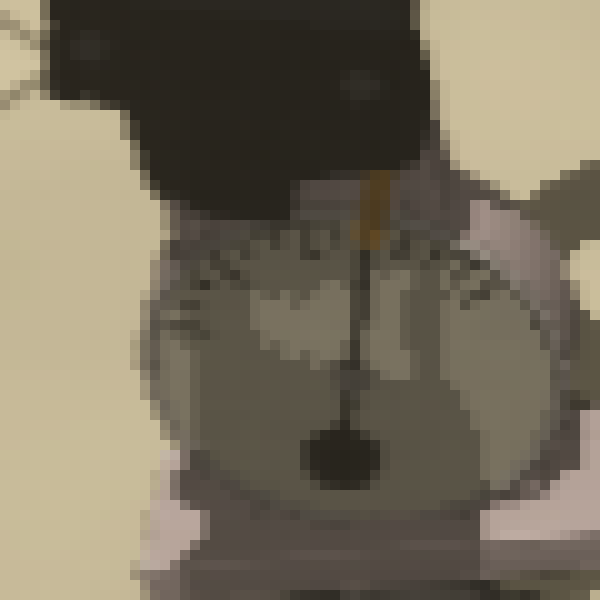

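play_rows(
  targets=[
    {"jaw": 255,"offset": [0,0.0003,0.0004],"roll": 0},
    {"jaw": 255,"offset": [0,0.0003,0.0004],"roll": 0},
    {"jaw": 255,"offset": [0,0.0003,0.0004],"roll": 0},
    {"jaw": 255,"offset": [0,0.0003,0.0004],"roll": 0},
    {"jaw": 255,"offset": [0,0.0003,0.0004],"roll": 0},
    {"jaw": 255,"offset": [0,0.0003,0.0004],"roll": 0},
    {"jaw": 255,"offset": [0,0.0003,0.0004],"roll": 0},
    {"jaw": 255,"offset": [0,0.0003,0.0004],"roll": 0},
    {"jaw": 255,"offset": [0,0.0003,0.0004],"roll": 0},
    {"jaw": 255,"offset": [0,0.0003,0.0004],"roll": 0},
    {"jaw": 255,"offset": [0,0.0003,0.0004],"roll": 0},
    {"jaw": 255,"offset": [0,0.0003,0.0004],"roll": 0},
    {"jaw": 255,"offset": [0,0.0003,0.0004],"roll": 0},
    {"jaw": 255,"offset": [0,0.0003,0.0004],"roll": 0},
    {"jaw": 255,"offset": [0,0.0003,0.0004],"roll": 0},
  ],
)

```text
t: 33.0
eef_pos: [520.9, -35.8, 199.3]
tool_rot: [[0.819, 0.574, 0.012], [0.574, -0.819, -0.002], [0.009, 0.008, -1.0]]
contact_force: [-1.2, -0.0, 5.6]
width: 30.0
```

```bash
python3 look.py 14
python3 - <<'E'
from h import *
c=env.camera('scene'); cv2.imwrite('pics/full14.png',c['pixels'])
for t in ('pointer_tip','index_mark','dome_stud','flat_stud'): print(t,[(np.round(r['location'],1),round(r['confidence'],2)) for r in env.spot_in(t,'scene')[:2]])
off([])
E
```

```text
t 33.0 p [520.9 -35.8 199.3] yaw 35.06 F [-1.2 -0.   5.6] w 30.0 q [-11.  21. 106.   0.  52. -46.]
y 47.56303541579427 a 0.3621148417863779
pointer_tip [(array([ 634. , -224.8,   44.1]), 0.59), (array([ 700.4, -104.5,   36.4]), 0.57)]
index_mark []
dome_stud [(array([504.9,   7.7,  51.3]), 0.48)]
flat_stud [(array([495.3, 223.8,  52.3]), 0.65)]
t 33.3 p [520.9 -35.7 199.4] yaw 35.06 F [-1.7 -0.5  4.7] w 29.8 q [-11.  21. 106.   0.  52. -46.]
```

View pics/rect14.png

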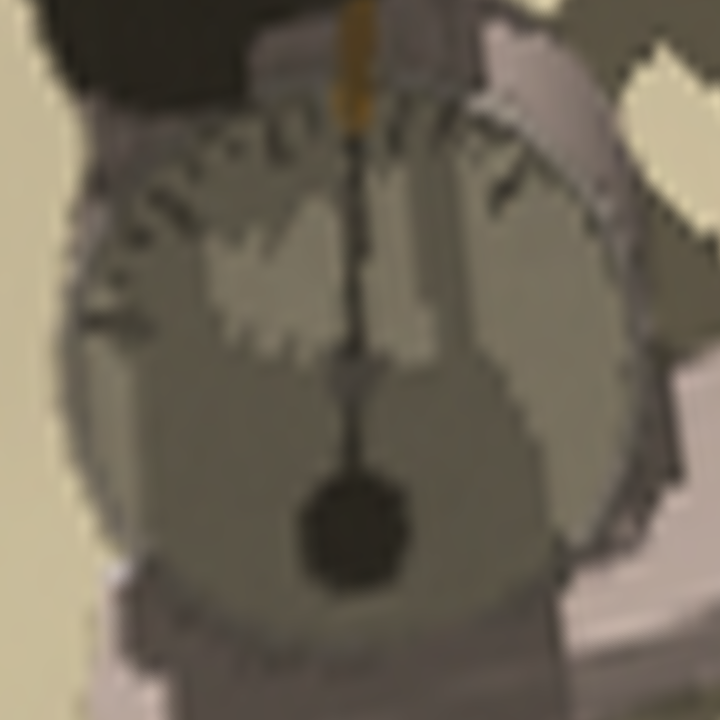

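View pics/full14.png

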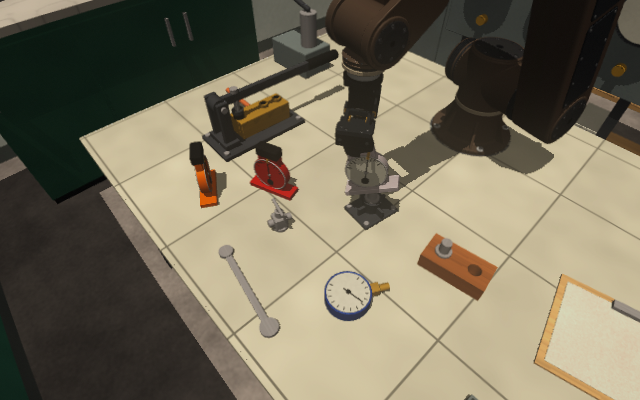

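The needle at x≈354 sits on the clip, whose middle is at x≈355 in the rectified view. The foot rests on the stud with about 10 N of push, and everything else is where it was. Handing in.

Run:
```python
from workcell import env
print(env.job_done()); s=env.observe(); print(s['t'],s['contact_force'].round(1),s['width'])
```

```text
the job is handed in; nothing more can be done
None
the job is handed in; nothing more can be done
```

The swing check is done and handed in at about 33.3 s. The arm is still holding the gauge, with its foot on the stud's dome and the pointer on the clip.

- **Stud:** I moved the dome-headed stud from the rack into the rest block's socket and pressed it to about 28 N. I let it go; the flange sits on the rim and the dome top reads about 85 mm, as expected.
- **Gauge:** I picked up the grey-white gauge and turned it half round so that it rocks away from the dome's lump. I stood it on the dome for about 2.5 s with the pointer at upright zero. It then rocked over in stages, turning in the grip about the handle.

**Last checks**
- **Pointer:** the needle was within about 0.2 mm of the clip's middle at the rim, and steady in the pictures taken before and after a 1.5 s hold. The tilt worked out from the arm's motion is 0.36 rad; the clip measured about 0.355 rad in the close picture.
- **Push on the dome:** about 10 N. That is the top of the 5 to 10 N range, leaving room for it to ease.
- **Bench:** the flat stud and the other things look untouched.

**Disagreements**
- The upright stand was level only to about 0.01 rad by the foot edges.
- The gauge leans by an estimated 0.016 rad, partly sideways to the rock, because the tool was slightly tilted when it gripped. I did not correct that.
- In the last picture the network did not find the index mark and put the pointer tip on other things. I relied on the rectified picture there.

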